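# Empty the fitted tool drawer into the wash-up pans

## Task

Closing time at the noodle stall: pull open the tool cabinet's drawer, ease every tool out of its tight cutout in the foam by the end that sticks out (wiggle it a little, so that the foam stays lying in the drawer and does not come up with it), put the probe thermometers in the narrow steel pan and the scrapers in the wide one, then push the drawer fully shut. Anything that falls must be picked up and put in its pan; leave the bottle, the tape and the tin alone.

Things in the scene. Friction and masses are not known exactly. Their poses are not given: they have to be found in the camera images.
- cabinet: Bench-top tool cabinet, fixed, 300 wide x 300 deep x 168 mm high, grey with one steel-fronted drawer. Origin on the table under the middle of its front face; x points into the cabinet (the drawer pulls out along -x), y along the front, z up. It reaches from x = 0 to 300 mm; the shut drawer's front, 14 mm thick, stands before it.
- drawer_handle (a point): Middle of the drawer's bar handle, which moves with the drawer: round bar 10 mm thick, 150 mm long along the front (cabinet y), 138 mm above the table, with a free gap of 35 mm between bar and front; stand-offs 60 mm either side of the middle. The front's top edge is 154 mm above the table.
- drawer (a joint): How far the drawer is pulled out, m: 0 shut, 0.20 at its end stop. The slide is stiff (about 7 N) and stays where it is left.
- foam (a joint): How far the dark foam insert has been lifted, m: 0 lying in the drawer. It is only laid in: about 11 N upwards lifts it. A lip in each cutout squeezes the tool across its thin y direction: a straight pull needs about 8 to 13 N, less while the tool is rocked or wiggled along the slot (x), where it has about 3 mm of play each way.
- foam_mid (a point): Middle of the foam's top face amid the five cutouts; moves with the drawer. Foam 266 mm wide (y), its top 94 mm above the table. The cutouts stand side by side 55 mm apart along cabinet y (the third at this point), long way along x: from -y to +y probe, scraper, probe, scraper, probe. Some are empty. Fully open, this point is 120 mm before the cabinet's front face.
- probe1_mid (a point): Probe thermometer (up to three alike; None if absent): white body 34 (x) x 18 (y) x 75 (z) mm, dark display on -y, above a steel needle 5 mm thick, 50 mm long; 125 mm in all, 90 g. Point: half-way along; z from needle tip to top. In the foam the top 50 mm of the body stick out and 25 mm are held (the needle hangs free below); grip across y 37 mm from this point along +z.
- probe2_mid (a point): Probe thermometer (up to three alike; None if absent): white body 34 (x) x 18 (y) x 75 (z) mm, dark display on -y, above a steel needle 5 mm thick, 50 mm long; 125 mm in all, 90 g. Point: half-way along; z from needle tip to top. In the foam the top 50 mm of the body stick out and 25 mm are held (the needle hangs free below); grip across y 37 mm from this point along +z.
- probe3_mid (a point): Probe thermometer (up to three alike; None if absent): white body 34 (x) x 18 (y) x 75 (z) mm, dark display on -y, above a steel needle 5 mm thick, 50 mm long; 125 mm in all, 90 g. Point: half-way along; z from needle tip to top. In the foam the top 50 mm of the body stick out and 25 mm are held (the needle hangs free below); grip across y 37 mm from this point along +z.
- scraper1_mid (a point): Scraper (up to two alike; None if absent): steel blade 60 (x) x 3 (y) x 66 (z) mm below a wooden handle 24 (x) x 20 (y) x 48 (z) mm; 114 mm long in all, 120 g. Point: half-way along it; z from the blade's edge to the handle's top. In the foam 60 mm of blade are held and the handle sticks out; grip across y 33 mm from this point along +z (mid-handle).
- scraper2_mid (a point): Scraper (up to two alike; None if absent): steel blade 60 (x) x 3 (y) x 66 (z) mm below a wooden handle 24 (x) x 20 (y) x 48 (z) mm; 114 mm long in all, 120 g. Point: half-way along it; z from the blade's edge to the handle's top. In the foam 60 mm of blade are held and the handle sticks out; grip across y 33 mm from this point along +z (mid-handle).
- wide_pan: The wider of two open stainless pans standing loose on the table, for the scrapers: 176 (x) x 162 (y) mm outside, 100 mm deep, walls and floor 3 mm, 0.55 kg. Origin at the centre of its underside, z up.
- narrow_pan: The narrower of the two open stainless pans, for the probes: 176 (x) x 108 (y) mm outside, 100 mm deep, walls and floor 3 mm, 0.42 kg. Origin at the centre of its underside, z up.
- tea_bottle: Bystander: amber drink bottle with a yellow label, 62 mm across, 190 mm high, origin at the centre of its underside. Leave it alone.
- tape_roll: Bystander: roll of tape lying flat, 104 mm across, 48 mm high, origin at the centre of its underside. Leave it alone.
- flour_tin: Bystander: metal tin, 72 mm across, 110 mm high, origin at the centre of its underside. Leave it alone.

How it is judged:
On the way, in this order (a step that is already met when the one before it is completed fails the run):
1. the drawer has been pulled open, by 12 cm or more (value of joint drawer above 0.12 m), for 0.2 s.
2. every probe is in the narrow pan and every scraper in the wide pan (x of probe1_mid in the frame of narrow_pan between -0.088 and 0.088 m and y of probe1_mid in the frame of narrow_pan between -0.054 and 0.054 m and z of probe1_mid in the frame of narrow_pan between 0 and 0.09 m and x of probe2_mid in the frame of narrow_pan between -0.088 and 0.088 m and y of probe2_mid in the frame of narrow_pan between -0.054 and 0.054 m and z of probe2_mid in the frame of narrow_pan between 0 and 0.09 m and x of probe3_mid in the frame of narrow_pan between -0.088 and 0.088 m and y of probe3_mid in the frame of narrow_pan between -0.054 and 0.054 m and z of probe3_mid in the frame of narrow_pan between 0 and 0.09 m and x of scraper1_mid in the frame of wide_pan between -0.088 and 0.088 m and y of scraper1_mid in the frame of wide_pan between -0.081 and 0.081 m and z of scraper1_mid in the frame of wide_pan between 0 and 0.09 m and x of scraper2_mid in the frame of wide_pan between -0.088 and 0.088 m and y of scraper2_mid in the frame of wide_pan between -0.081 and 0.081 m and z of scraper2_mid in the frame of wide_pan between 0 and 0.09 m), for 0.2 s.
At the end, for the whole second after the job is handed in: Every probe present lies or stands inside the narrow pan and every scraper inside the wide pan (its middle within the pan's outline and below its rim), at rest; both pans stand upright (within 0.15 rad); the drawer is shut to within 10 mm; the foam lies in the drawer to within 6 mm (all of step 2 and linear speed of each of probe1, probe2, probe3, scraper1, scraper2 below 0.03 m/s and value of joint drawer below 0.01 m and value of joint foam below 0.006 m and angle between each of wide_pan, narrow_pan's own z axis and vertical below 0.15 rad); the robot touches nothing.
It fails at once if the foam insert comes up out of the drawer by more than 15 mm (value of joint foam above 0.015 m).
It fails at once if the bottle, the tape roll or the tin is moved by more than 4 cm (distance of any of tea_bottle, tape_roll, flour_tin from where it was at the start of the episode above 0.04 m).
Of probe1, probe2, probe3, scraper1, scraper2 only 3 to 5 are there at a start; the rules pass over those that are not, and their reading is None.
At some moment in a run one of wide_pan, narrow_pan may be knocked a few centimetres aside while the robot is not near it.
Once in a run the grip may slacken for a moment while it holds something.
It also fails if it takes over 210 s, if anything falls off the work surface, if the arm or the gripper's body presses on something with over 40 N, if the wrist force passes 120 N, or if a joint passes its speed limit or range.

## Robot

A 6-joint arm with a two-finger parallel gripper is mounted at the origin on the work surface. World frame = base frame: x ahead of the robot, y to its left, z up, the work surface at z = 0. Lengths are in m, angles in rad, forces in N, time in s.
With the tool pointing down it reaches from about 0.275 to 0.975 m from the base axis. Payload 8.4 kg.
Tool frame: the origin (TCP) lies midway between the tips of the shut fingers; the grasp point (between the pads) lies bot.pinch_z behind it (bot.pinch_z is the distance from the TCP to the grasp point, in m); z points along the fingers, y is the line along which they close (so a half turn about z gives the same grasp; the last joint's range is limited). The gripper opens to 92 mm and grips with 3 to 60 N. Pads are 20 mm wide; open, the fingers measure 128 mm over their backs; the gripper's body (75 mm by 189 mm) begins 69 mm behind the grasp point.
Start: joints at [1.323, 0.353, 1.633, -0, 1.155, -0.002], TCP at [0.152, 0.606, 0.178] pointing down, gripper open.
Joint ranges: [-2.63, 2.63], [-0.92, 2.1], [0.06, 2.66], [-1.3, 4.44], [0, 2.69], [-3.02, 3.02]. Speed limits (rad/s): [2.22, 2.22, 2.79, 3.14, 3.14, 3.14].

## Interface

Orientations are given as a 3x3 rotation matrix whose columns are the frame's x, y, z axes.
In Python, from station import bot gives the robot as it stands. The module is installed in compiled form; this text tells all that it offers.
- The arm moves only by the tool send_rows, never from a script. Its argument "increments" is a list of rows, each a list of 7 numbers: the turn, a rotation vector about the world's x, y, z in degrees, then the shift along the world's x, y, z in m, then the finger opening in m, from 0 to 0.0919. A call has 1 to 12 rows; each row is the pose to reach, as a shift and turn from the pose commanded when the call began; what a row does not reach only later rows make up. A row lasts 1/12 s, in which the tool goes at most 41.7 mm and 7.16 degrees, less where a joint would pass 70% of its speed; a pose out of reach is approached as far as the arm can. A call with a gripper value outside its range is refused whole. The fingers move at their own pace and stop on an object; "grip_force" is the grip in N (left out, the last holds). Time passes only in rows, so rows that repeat a pose let the fingers close. It gives the time, the measured TCP pose, the force, the opening and the grip force at its end, in the units of the state.
- bot.read_state(): the state, without advancing time (a new reading comes with each control period).
- bot.get_image(name): name is "side" or "top" or "wrist"; returns (picture, depth): 384x512x3 uint8, blue, green, red; 384x512 float32, m along the optical axis (not along the pixel's ray), 0 where there is no reading.
- bot.camera_info(name): a dict with "fovy" (degrees; the focal length in pixels is half the picture's height over the tangent of half this angle, whatever the lens; pixels are square), "cx", "cy" (the principal point, pixels), "world_to_cam" (4x4, takes a point from world to camera coordinates). Camera axes: x right, y up, looking along -z (the intrinsics and any distortion apply to the point x, -y, -z); pixel columns grow to the right and rows downward; lengths in m; the calibration is good to about 2 mm. A picture is of the moment at which its call begins: read the wrist's pose just before it. camera_info takes no time and is no camera call; for the wrist camera it gives the pose at the moment of the call.
- bot.finish_job(): hands the job in; it is judged then, once.
The state is a dict: "clock": time; "joint_pos": joint angles; "dq": joint speeds; "joint_torque": joint torques, N m; "position": TCP position; "tool_rot": TCP orientation; "contact_force": force on the tool from outside, world axes, zero at the start; "torque": the same for the moment, N m; "grip_width": opening from 0.0 (shut) to 1.0 (fully open); "grip_force": force on a finger pad.
Only numpy, scipy, OpenCV 4.12 (cv2) and the standard library are available. Lean on these libraries where they do the work, as an engineer would, in place of code of your own. Each camera call takes 0.05 s, during which the arm holds its last target. There are 200 camera calls.

## Working session

There is one attempt and no reset: what is moved stays moved. The work goes in short steps, Python scripts to look and compute and a tool call to move; the robot and the scene stay as the last step left them, time stands still between calls to the robot, and variables do not carry over. Pictures are saved under pics/ and viewed, at most 15 in all, crops included, and the job is handed in when it is done.

Besides the shell and the picture viewer there is one more tool, called after ">>>" by a JSON object that holds its "api" and its "payload", one argument or row to a line. send_rows: Moves the arm, as the interface text tells. Its arguments: {"type":"object","properties":{"increments":{"type":"array","items":{"type":"array","items":{"type":"number"}}},"grip_force":{"type":"number"}},"required":["increments"]}

```bash
mkdir -p pics
cat > h.py <<'E'
import numpy as np, cv2
from station import bot
def pts(name):
    s=bot.camera_info(name); im,d=bot.get_image(name)
    f=192/np.tan(np.radians(s["fovy"])/2)
    v,u=np.mgrid[0:384,0:512]
    P=np.stack([(u-s["cx"])/f*d,-(v-s["cy"])/f*d,-d,np.ones_like(d)],-1)
    W=P@np.linalg.inv(s["world_to_cam"]).T
    W=W[...,:3]; W[d<=0]=np.nan
    return im,d,W
E
python3 - <<'E'
from h import *
for n in("side","top"):
    print(n,bot.camera_info(n))
    im,d,W=pts(n); cv2.imwrite(f"pics/{n}0.png",im); np.save(f"{n}0.npy",W); print((d>0).mean())
print(bot.read_state(),bot.pinch_z)
E
```

```text
side {'fovy': 42.53491555772069, 'cx': 260.4103382681716, 'cy': 195.82694217808043, 'world_to_cam': array([[ 0.79405959, -0.60754851,  0.01881959, -0.47168231],
       [ 0.37879837,  0.518825  ,  0.76637616, -0.32196639],
       [-0.47537476, -0.60141951,  0.64211635, -1.17792981],
       [ 0.        ,  0.        ,  0.        ,  1.        ]])}
0.9962005615234375
top {'fovy': 57.888908637939956, 'cx': 257.5322498617552, 'cy': 201.79137466316413, 'world_to_cam': array([[ 0.02203791, -0.99964512,  0.01496537, -0.00425377],
       [ 0.99578566,  0.02328083,  0.08870691, -0.60773518],
       [-0.08902383,  0.01294739,  0.99594534, -1.07481337],
       [ 0.        ,  0.        ,  0.        ,  1.        ]])}
0.9959716796875
{'clock': 0.1, 'joint_pos': array([ 1.32260038e+00,  3.53575329e-01,  1.63402194e+00,  2.19586546e-06,
        1.15518016e+00, -2.40622226e-03]), 'dq': array([-0.00062573, -0.000321  , -0.00250148, -0.00211929, -0.00010463,
       -0.00162042]), 'joint_torque': array([-1.39928943e-03, -5.94905913e+01, -3.34932840e+01,  6.98200450e-02,
        1.84873980e-02, -6.65985863e-05]), 'position': array([0.15196618, 0.60576805, 0.17715719]), 'tool_rot': array([[-9.69945253e-01,  2.43323078e-01, -2.92993616e-04],
       [ 2.43323255e-01,  9.69944574e-01, -1.14797526e-03],
       [ 4.85869457e-06, -1.18476531e-03, -9.99999298e-01]]), 'contact_force': array([0.00758112, 0.48287846, 0.01758768]), 'torque': array([-0.00869867,  0.00861058, -0.0176754 ]), 'grip_force': 0.0, 'grip_width': 1.0023541393268545} 0.0187
```

View pics/top0.png

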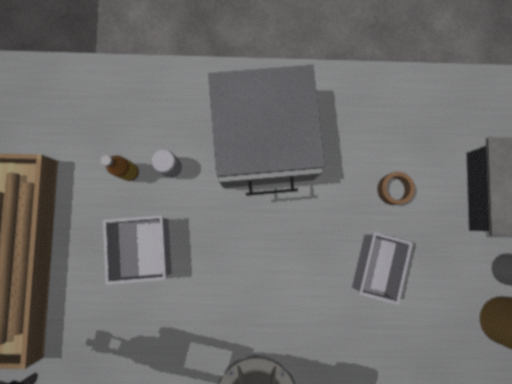

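View pics/side0.png

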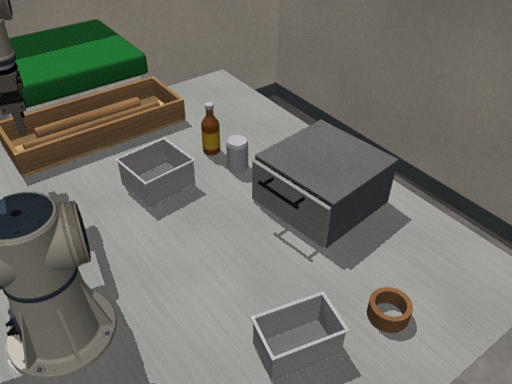

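Top view: cabinet about (265,120) with its handle at (247–297,188), wide pan (135,250), narrow pan (385,267), tin (165,163), bottle (122,168), tape (397,188). Now I measure them with depth.

```bash
cat > m.py <<'E'
from h import *
def rect(W,m):
    q=W[m][:,:2]; (c,s,a)=cv2.minAreaRect((q*1000).astype(np.float32)); return np.round(c,1),np.round(s,1),round(a,2),m.sum()
def pans(W):
    x,y,z=W[...,0],W[...,1],W[...,2]
    o=[]
    for lo,hi in((.15,.55),(-.65,-.15)):
        m=(z>.09)&(z<.112)&(y>lo)&(y<hi)&(x>.25)&(x<.62)
        n,l,st,_=cv2.connectedComponentsWithStats(m.astype(np.uint8),connectivity=8)
        if n>1:
            k=1+np.argmax(st[1:,2]*st[1:,3]); o.append(rect(W,l==k))
    return o
E
python3 - <<'E'
from m import *
W=np.load("top0.npy"); x,y,z=W[...,0],W[...,1],W[...,2]
print("cab",rect(W,(z>.158)&(z<.18)&(abs(y)<.25)&(x>.5)))
# drawer front top and handle
sub=np.s_[60:200,205:330]
m=np.zeros(z.shape,bool); m[182:200,244:300]=1
print("handle",rect(W,m&(z>.125)&(z<.15)))
print(pans(W))
for n,b in(("tin",np.s_[145:182,145:185]),("bot",np.s_[145:185,95:142]),("tape",np.s_[165:210,370:425])):
    w=W[b]; k=w[...,2]>.03; print(n,np.round(np.nanmedian(w[k],0),3),np.round(np.nanmax(w[k],0),3),np.round(np.nanmin(w[k],0),3))
print(np.nanmedian(z[300:330,330:450]))
E
```

```text
cab (array([825.6,  -5.9]), array([313. , 304.6]), 6.36, np.int64(11094))
handle (array([642.2, -26.6]), array([ 37.2, 146.7]), 6.37, np.int64(238))
[(array([455.1, 367.9]), array([186.4, 174.9]), 5.8, np.int64(790)), (array([ 417. , -369.2]), array([119.8, 186.2]), 76.35, np.int64(659))]
tin [0.711 0.286 0.109] [0.752 0.325 0.117] [0.682 0.258 0.031]
bot [0.692 0.413 0.126] [0.729 0.453 0.195] [0.667 0.395 0.03 ]
tape [ 0.663 -0.43   0.047] [ 0.714 -0.379  0.053] [ 0.612 -0.482  0.03 ]
-1.9356093284739195e-05
```

Run:
```python
from m import *
a=np.radians(6.36);R=np.array([[np.cos(a),-np.sin(a)],[np.sin(a),np.cos(a)]])
for n in("top","side"):
    W=np.load(n+"0.npy"); q=(W[...,:2]-[.6765,-.0225])@R; z=W[...,2]
    k=(z>.155)&(z<.18)&(abs(q[...,0])<.35)&(abs(q[...,1])<.2)
    print(n,"cab top x,y pct",np.percentile(q[k],[.5,2,98,99.5],axis=0).T.round(4),np.median(z[k]))
    k=(z>.125)&(z<.147)&(q[...,0]<-.03)&(q[...,0]>-.08)&(abs(q[...,1])<.1)
    print("bar",k.sum(),np.percentile(q[k],[1,10,50,90,99],axis=0).T.round(4), np.percentile(z[k],[1,50,99]).round(4))
    k&=(abs(q[...,1])<.05); print(np.percentile(q[k],[5,50,95],axis=0).T.round(4))
    k=(z>.02)&(z<.12)&(abs(q[...,1])<.14)&(q[...,0]<-.005)&(q[...,0]>-.04); print("front",np.median(q[k],0) if k.any() else 0)
a=bot.read_state()
print([ (np.array([.6765,-.0225])+R@[-.054,0])])
```

```text
top cab top x,y pct [[-0.0034  0.0062  0.2988  0.3036]
 [-0.1499 -0.1453  0.1456  0.1502]] 0.16867777024334552
bar 213 [[-0.0529 -0.0521 -0.0477 -0.0397 -0.031 ]
 [-0.0726 -0.0614  0.0014  0.0612  0.0725]] [0.137  0.1425 0.1464]
[[-0.0526 -0.0484 -0.0438]
 [-0.044   0.0025  0.0444]]
front [-0.00786914  0.00090741]
side cab top x,y pct [[-0.0087  0.0024  0.2954  0.301 ]
 [-0.1551 -0.1536  0.1412  0.147 ]] 0.16819899291666585
bar 203 [[-0.057  -0.0558 -0.052  -0.0392 -0.0305]
 [-0.078  -0.0662 -0.0083  0.0562  0.0704]] [0.1355 0.142  0.1462]
[[-0.0562 -0.0528 -0.0481]
 [-0.0426 -0.0003  0.0448]]
front [-0.00985372 -0.01918061]
[array([ 0.62283234, -0.02848186])]
```

>>> {"api": "send_rows", "payload": {
  "increments": [
    [0,0,0,0,0,0.04,0.03],
    [0,0,0,0,0,0.08,0.03],
    [0,0,-69.5,0.474,-0.634,0.08,0.03],
    [0,0,-69.5,0.474,-0.634,0.08,0.03],
    [0,0,-69.5,0.474,-0.634,0.08,0.03],
    [0,0,-69.5,0.474,-0.634,0.08,0.03],
    [0,0,-69.5,0.474,-0.634,0.08,0.03],
    [0,0,-69.5,0.474,-0.634,0.08,0.03],
    [0,0,-69.5,0.474,-0.634,0.08,0.03],
    [0,0,-69.5,0.474,-0.634,0.08,0.03],
    [0,0,-69.5,0.474,-0.634,0.08,0.03],
    [0,0,-69.5,0.474,-0.634,0.08,0.03]
  ],
  "grip_force": 30
}}

```text
clock: 1.1
position: [0.4022, 0.2706, 0.2578]
tool_rot: [[-0.105, 0.994, -0.0], [0.994, 0.105, 0.0], [0.0, -0.0, -1.0]]
contact_force: [0.2, 1.0, 0.1]
grip_width: 0.325
grip_force: 0.0
```

>>> {"api": "send_rows", "payload": {
  "increments": [
    [0,0,0.4,0.224,-0.299,0,0.03],
    [0,0,0.4,0.224,-0.299,0,0.03],
    [0,0,0.4,0.224,-0.299,0,0.03],
    [0,0,0.4,0.224,-0.299,0,0.03],
    [0,0,0.4,0.224,-0.299,0,0.03],
    [0,0,0.4,0.224,-0.299,0,0.03],
    [0,0,0.4,0.224,-0.299,0,0.03],
    [0,0,0.4,0.224,-0.299,0,0.03],
    [0,0,0.4,0.224,-0.299,0,0.03],
    [0,0,0.4,0.224,-0.299,0,0.03],
    [0,0,0.4,0.224,-0.299,0,0.03],
    [0,0,0.4,0.224,-0.299,0,0.03]
  ]
}}

```text
clock: 2.1
position: [0.6249, -0.0264, 0.2571]
tool_rot: [[-0.118, 0.993, -0.002], [0.993, 0.118, 0.0], [0.001, -0.002, -1.0]]
contact_force: [0.0, 0.2, 0.7]
grip_width: 0.324
grip_force: 0.0
```

>>> {"api": "send_rows", "payload": {
  "increments": [
    [0,0,0,0.001,-0.001,-0.04,0.03],
    [0,0,0,0.001,-0.001,-0.08,0.03],
    [0,0,0,0.001,-0.001,-0.11,0.03],
    [0,0,0,0.001,-0.001,-0.125,0.03],
    [0,0,0,0.001,-0.001,-0.138,0.03],
    [0,0,0,0.001,-0.001,-0.138,0.03],
    [0,0,0,0.001,-0.001,-0.138,0.0],
    [0,0,0,0.001,-0.001,-0.138,0.0],
    [0,0,0,0.001,-0.001,-0.138,0.0],
    [0,0,0,0.001,-0.001,-0.138,0.0],
    [0,0,0,0.001,-0.001,-0.138,0.0]
  ],
  "grip_force": 30
}}

```text
clock: 3.02
position: [0.6272, -0.0275, 0.1208]
tool_rot: [[-0.119, 0.993, 0.002], [0.993, 0.119, -0.0], [-0.0, 0.002, -1.0]]
contact_force: [-0.4, 0.4, -0.2]
grip_width: 0.008
grip_force: 0.0
```

Run:
```python
from h import *
im,d=bot.get_image("side"); a=cv2.resize(im[110:260,220:420],None,fx=2.2,fy=2.2,interpolation=2)
b,_=bot.get_image("wrist"); b=cv2.resize(b,(440,330)); 
a=cv2.resize(a,(440,330)); cv2.imwrite("pics/a1.png",np.vstack([a,b])[:, :][:600] if 0 else np.hstack([a,b])[:, :880][:, ::1][:330,:800] if 0 else cv2.resize(np.hstack([a,b]),(800,300)))
```

```text
(no output)
```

View pics/a1.png

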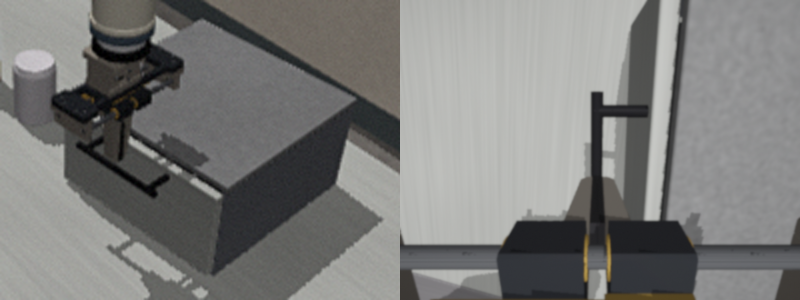

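Run:
```python
from h import *
s=bot.read_state(); print(s["grip_width"],s["grip_force"],s["position"],s["contact_force"])
im,d=bot.get_image("side"); a=cv2.resize(im[150:220,240:310],(400,400),interpolation=2)
b,_=bot.get_image("wrist"); b=cv2.resize(b[200:384,156:340],(400,400),interpolation=2)
cv2.imwrite("pics/a2.png",np.hstack([a,b]))
```

```text
0.0013819305810482802 0.0 [ 0.62688694 -0.02755396  0.12036106] [ 1.19627941  0.28328219 -0.73094903]
```

View pics/a2.png

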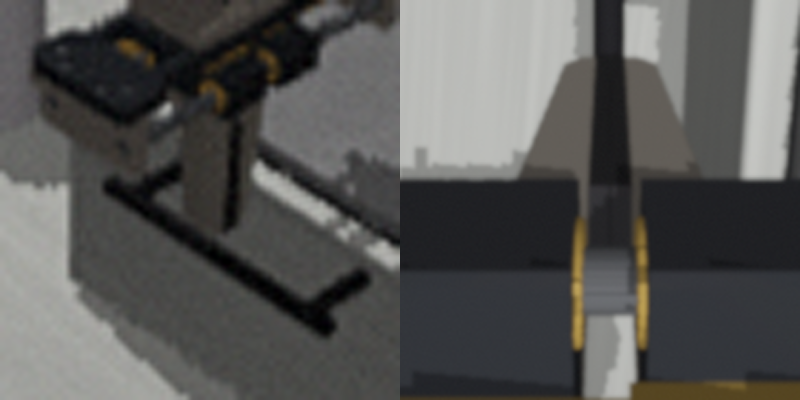

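Run:
```python
from h import *
def pr(n,p):
    s=bot.camera_info(n);f=192/np.tan(np.radians(s["fovy"])/2);c=s["world_to_cam"]@[*p,1];return (s["cx"]+f*c[0]/-c[2],s["cy"]-f*c[1]/-c[2])
p=bot.read_state()["position"]
print(pr("side",p),pr("side",p+[0,0,.02]),[pr("side",(.6258+dx,-.0282,.138)) for dx in(0,)])
im,d,W=pts("side"); im2=im
for r in range(176,200,2): print(r,[tuple(np.round(W[r,c]*1000).astype(int)) for c in (272,276,280,284)])
```

```text
(np.float64(276.448599628552), np.float64(198.2950307751141)) (np.float64(276.73460376794856), np.float64(192.79667623316237)) [(np.float64(276.6040949769419), np.float64(193.5890384070187))]
176 [(np.int64(610), np.int64(-24), np.int64(204)), (np.int64(612), np.int64(-38), np.int64(212)), (np.int64(626), np.int64(-38), np.int64(206)), (np.int64(640), np.int64(-38), np.int64(199))]
178 [(np.int64(608), np.int64(-26), np.int64(200)), (np.int64(609), np.int64(-42), np.int64(209)), (np.int64(627), np.int64(-37), np.int64(198)), (np.int64(644), np.int64(-34), np.int64(188))]
180 [(np.int64(611), np.int64(-23), np.int64(189)), (np.int64(612), np.int64(-39), np.int64(200)), (np.int64(631), np.int64(-34), np.int64(187)), (np.int64(667), np.int64(-9), np.int64(155))]
182 [(np.int64(613), np.int64(-22), np.int64(181)), (np.int64(613), np.int64(-38), np.int64(191)), (np.int64(628), np.int64(-37), np.int64(184)), (np.int64(666), np.int64(-11), np.int64(149))]
184 [(np.int64(612), np.int64(-22), np.int64(175)), (np.int64(612), np.int64(-40), np.int64(186)), (np.int64(629), np.int64(-36), np.int6
[... 688 characters left out ...]
int64(626), np.int64(-25), np.int64(142)), (np.int64(664), np.int64(1), np.int64(105)), (np.int64(666), np.int64(-13), np.int64(114))]
194 [(np.int64(660), np.int64(32), np.int64(79)), (np.int64(621), np.int64(-31), np.int64(141)), (np.int64(629), np.int64(-39), np.int64(143)), (np.int64(665), np.int64(-15), np.int64(108))]
196 [(np.int64(661), np.int64(33), np.int64(70)), (np.int64(661), np.int64(14), np.int64(83)), (np.int64(624), np.int64(-45), np.int64(141)), (np.int64(634), np.int64(-50), np.int64(140))]
198 [(np.int64(660), np.int64(32), np.int64(64)), (np.int64(663), np.int64(17), np.int64(72)), (np.int64(664), np.int64(0), np.int64(84)), (np.int64(626), np.int64(-60), np.int64(143))]
```

Run:
```python
from h import *
im,d,W=pts("wrist")
for r in range(200,310,6): print(r,[tuple(np.round(W[r,c]*1000).astype(int).tolist()) for c in (236,248,252,256,266)])
im,d,W=pts("side"); z=W[...,2]
sel=[(r,[tuple(np.round(W[r,c]*1000).astype(int).tolist()) for c in (274,275,277,278,279)]) for r in range(184,196)]
for s in sel: print(s)
```

```text
200 [(613, -55, 1), (622, -7, 141), (625, -6, 143), (628, -6, 141), (646, -51, -1)]
206 [(613, -63, -1), (623, -11, 142), (625, -10, 143), (628, -10, 142), (647, -59, -1)]
212 [(614, -70, -1), (623, -15, 142), (626, -14, 143), (629, -15, 141), (648, -66, -1)]
218 [(615, -77, 0), (624, -19, 142), (626, -18, 143), (629, -19, 142), (649, -73, 0)]
224 [(616, -84, 1), (624, -23, 142), (627, -23, 143), (630, -23, 142), (650, -81, -1)]
230 [(617, -19, 162), (624, -18, 164), (626, -17, 165), (629, -17, 165), (635, -17, 162)]
236 [(617, -19, 171), (624, -18, 172), (626, -17, 172), (629, -18, 171), (634, -17, 171)]
242 [(618, -19, 179), (624, -18, 179), (626, -17, 180), (628, -17, 181), (634, -17, 180)]
248 [(618, -19, 186), (624, -18, 185), (626, -18, 186), (628, -18, 186), (633, -16, 187)]
254 [(618, -18, 193), (624, -18, 193), (626, -18, 193), (628, -18, 192), (633, -16, 194)]
260 [(619, -19, 198), (624, -18, 199), (626, -18, 199), (628, -17, 199), (633, -17, 199)]
266 [(619, -18, 205), (624, -18, 204), (626, -18, 204), (628, -18, 203), (633, -17, 204)]
272 [(619, -18, 210), (624, -18, 209)
[... 980 characters left out ...]
 -34, 167), (618, -38, 168), (623, -36, 165), (623, -40, 167)])
(189, [(662, 27, 101), (615, -33, 162), (617, -39, 165), (621, -39, 164), (628, -35, 158)])
(190, [(625, -17, 144), (627, -19, 144), (620, -36, 158), (623, -37, 158), (622, -41, 161)])
(191, [(623, -20, 144), (625, -22, 144), (662, 12, 103), (662, 8, 105), (661, 2, 110)])
(192, [(624, -19, 139), (624, -23, 141), (629, -26, 141), (632, -27, 140), (661, 2, 107)])
(193, [(621, -22, 138), (626, -22, 136), (626, -30, 141), (626, -34, 144), (626, -38, 147)])
(194, [(666, 30, 78), (619, -30, 141), (623, -34, 142), (623, -38, 144), (626, -38, 143)])
(195, [(661, 24, 80), (660, 19, 84), (621, -36, 140), (624, -36, 139), (624, -40, 142)])
```

The cameras agree that the fingertips are at z≈0.157 while the reading is 0.120, so the fingers closed above the bar. I'll rise, open and check the tip height again.

>>> {"api": "send_rows", "payload": {
  "increments": [
    [0,0,0,-0.001,0,0.03,0.03],
    [0,0,0,-0.001,0,0.06,0.03],
    [0,0,0,-0.001,0,0.06,0.03],
    [0,0,0,-0.001,0,0.06,0.03],
    [0,0,0,-0.001,0,0.06,0.03]
  ]
}}

```text
clock: 3.78
position: [0.6253, -0.0275, 0.1794]
tool_rot: [[-0.119, 0.993, -0.0], [0.993, 0.119, 0.0], [0.0, -0.0, -1.0]]
contact_force: [-0.5, 0.2, 0.1]
grip_width: 0.318
grip_force: 0.0
```

Run:
```python
from h import *
s=bot.read_state(); print(s["position"],s["grip_width"],s["joint_pos"])
im,d,W=pts("side"); p=s["position"]
e=np.array([.993,.119]); L=(W[...,:2]-p[:2]); u=L@e; v=L@[-e[1],e[0]]; z=W[...,2]-p[2]
for lo,hi in((-.04,-.025),(-.025,-.01),(-.01,.01),(.01,.025),(.025,.04),(.04,.1),(-.1,-.04)):
    k=(u>lo)&(u<hi)&(abs(v)<.03)&(z>-.02)&(z<.15); print("side",lo,hi,k.sum(),np.percentile(z[k],[0,2,5,20]).round(3) if k.any() else 0)
print(np.histogram(u[(abs(v)<.03)&(z>.03)&(z<.06)],bins=np.arange(-.06,.07,.01)))
cv2.imwrite("pics/a3.png",np.hstack([cv2.resize(im[100:210,220:330],(400,400)),cv2.resize(bot.get_image("wrist")[0],(400,400))]))
```

```text
[ 0.62526464 -0.02749922  0.17937999] 0.3175665318648366 [-4.63541222e-02  3.53086707e-01  1.62955165e+00  9.71813671e-06
  1.15928491e+00 -1.65303216e-01]
side -0.04 -0.025 160 [0.043 0.045 0.048 0.061]
side -0.025 -0.01 67 [0.039 0.039 0.041 0.054]
side -0.01 0.01 21 [0.138 0.138 0.139 0.139]
side 0.01 0.025 239 [0.037 0.04  0.043 0.057]
side 0.025 0.04 43 [0.042 0.044 0.059 0.079]
side 0.04 0.1 343 [-0.02  -0.018 -0.016 -0.013]
side -0.1 -0.04 182 [0.12  0.125 0.126 0.131]
(array([ 0,  0,  1, 38, 11,  0,  0, 46, 10,  1,  0,  0]), array([-6.00000000e-02, -5.00000000e-02, -4.00000000e-02, -3.00000000e-02,
       -2.00000000e-02, -1.00000000e-02,  1.38777878e-17,  1.00000000e-02,
        2.00000000e-02,  3.00000000e-02,  4.00000000e-02,  5.00000000e-02,
        6.00000000e-02]))
```

View pics/a3.png

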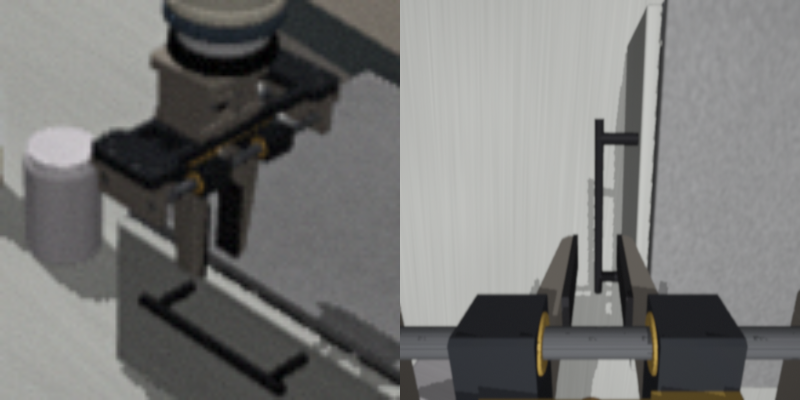

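The tips sit 37 mm above the reported TCP whether open or shut, so the true grasp point is about 56 mm above the reading, and the gripper body matches that. I'll apply this offset from here on.

>>> {"api": "send_rows", "payload": {
  "increments": [
    [0,0,-0.5,0.001,-0.001,-0.04,0.03],
    [0,0,-0.5,0.001,-0.001,-0.065,0.03],
    [0,0,-0.5,0.001,-0.001,-0.08,0.03],
    [0,0,-0.5,0.001,-0.001,-0.097,0.03],
    [0,0,-0.5,0.001,-0.001,-0.097,0.03],
    [0,0,-0.5,0.001,-0.001,-0.097,0.0],
    [0,0,-0.5,0.001,-0.001,-0.097,0.0],
    [0,0,-0.5,0.001,-0.001,-0.097,0.0],
    [0,0,-0.5,0.001,-0.001,-0.097,0.0]
  ],
  "grip_force": 40
}}

```text
clock: 4.63
position: [0.6265, -0.0286, 0.0838]
tool_rot: [[-0.11, 0.994, 0.0], [0.994, 0.11, -0.0], [-0.0, 0.0, -1.0]]
contact_force: [-3.1, -1.3, 2.1]
grip_width: 0.095
grip_force: 40.0
```

>>> {"api": "send_rows", "payload": {
  "increments": [
    [0,0,0,-0.01,-0.0011,0,0.0],
    [0,0,0,-0.03,-0.0033,0,0.0],
    [0,0,0,-0.05,-0.0056,0,0.0],
    [0,0,0,-0.07,-0.0078,0,0.0],
    [0,0,0,-0.09,-0.01,0,0.0],
    [0,0,0,-0.11,-0.0123,0,0.0],
    [0,0,0,-0.13,-0.0145,0,0.0],
    [0,0,0,-0.15,-0.0167,0,0.0],
    [0,0,0,-0.17,-0.019,0,0.0],
    [0,0,0,-0.185,-0.0206,0,0.0],
    [0,0,0,-0.194,-0.0216,0,0.0],
    [0,0,0,-0.197,-0.022,0,0.0]
  ]
}}

```text
clock: 5.63
position: [0.4302, -0.0506, 0.0838]
tool_rot: [[-0.11, 0.994, 0.004], [0.994, 0.11, -0.0], [-0.001, 0.004, -1.0]]
contact_force: [7.1, 2.4, -5.3]
grip_width: 0.092
grip_force: 40.0
```

>>> {"api": "send_rows", "payload": {
  "increments": [
    [0,0,0,0,0,0,0.03],
    [0,0,0,0,0,0,0.03],
    [0,0,0,0,0,0.04,0.03],
    [0,0,0,0,0,0.08,0.03],
    [0,0,0,0,0,0.12,0.03],
    [0,0,0,-0.05,0,0.15,0.04],
    [0,0,0,-0.08,0,0.18,0.04],
    [0,0,0,-0.08,0,0.18,0.04]
  ]
}}

```text
clock: 6.3
position: [0.3477, -0.0505, 0.2655]
tool_rot: [[-0.11, 0.994, 0.001], [0.994, 0.11, -0.0], [-0.001, 0.001, -1.0]]
contact_force: [2.0, 0.2, 0.7]
grip_width: 0.435
grip_force: 0.0
```

Run:
```python
from m import *
im,d,W=pts("top"); np.save("t1.npy",W); b,d2,W2=pts("side"); np.save("s1.npy",W2)
print(pans(W))
cv2.imwrite("pics/a4.png",np.hstack([cv2.resize(im[110:260,190:340],(400,400),interpolation=2),cv2.resize(b[120:280,220:380],(400,400),interpolation=2)]))
```

```text
[(array([455.2, 367.6]), array([186.2, 173.6]), 5.69, np.int64(783)), (array([ 417. , -369.1]), array([119.7, 186.2]), 76.02, np.int64(658))]
```

View pics/a4.png

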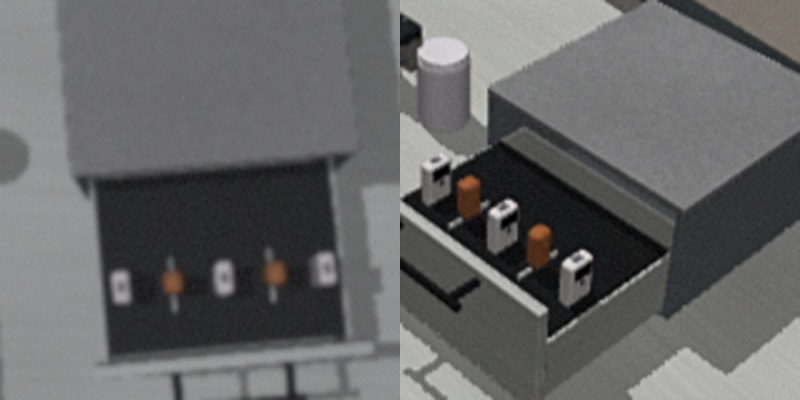

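The drawer is open and all five tools are present: white probes at the ends and middle (120, 223, 323 px in the left panel), and orange scraper handles at 172 and 274. Now I locate the tool tops.

Run:
```python
from m import *
a=np.radians(6.36);R=np.array([[np.cos(a),-np.sin(a)],[np.sin(a),np.cos(a)]]); O=np.array([.6765,-.0225])
for n in("t1","s1"):
    W=np.load(n+".npy"); q=(W[...,:2]-O)@R; z=W[...,2]
    k=(z>.13)&(z<.16)&(q[...,0]<-.085)&(q[...,0]>-.165)&(abs(q[...,1])<.14)
    c,l,st,ce=cv2.connectedComponentsWithStats(k.astype(np.uint8))
    for i in range(1,c):
        if st[i,4]>8:
            m=l==i; t=np.nanmax(z[m]); mm=m&(z>t-.008)
            print(n,st[i,4],"z",t.round(3),"mid",((q[mm].max(0)+q[mm].min(0))/2).round(4),"size",np.ptp(q[mm],axis=0).round(3),(O+R@((q[mm].max(0)+q[mm].min(0))/2)).round(4))
    k=(z>.085)&(z<.105)&(q[...,0]<-.02)&(q[...,0]>-.18)&(abs(q[...,1])<.125)
    print(np.median(z[k]))
print("model",[(O+R@[-.117,y]).round(4).tolist() for y in(-.11,-.055,0,.055,.11)])
```

```text
t1 82 z 0.148 mid [-0.1117 -0.1102] size [0.034 0.018] [ 0.5777 -0.1444]
t1 77 z 0.149 mid [-0.1122 -0.0005] size [0.032 0.018] [ 0.5651 -0.0354]
t1 59 z 0.151 mid [-0.1114 -0.055 ] size [0.021 0.018] [ 0.5718 -0.0895]
t1 78 z 0.149 mid [-0.1123  0.1095] size [0.033 0.018] [0.5528 0.0739]
t1 55 z 0.152 mid [-0.1118  0.0552] size [0.023 0.018] [0.5593 0.0199]
0.09457508109032009
s1 85 z 0.149 mid [-0.1155  0.1063] size [0.028 0.018] [0.5499 0.0704]
s1 75 z 0.152 mid [-0.1152  0.0491] size [0.023 0.019] [0.5565 0.0135]
s1 98 z 0.147 mid [-0.1157 -0.0024] size [0.034 0.021] [ 0.5618 -0.0377]
s1 81 z 0.151 mid [-0.1153 -0.0581] size [0.024 0.017] [ 0.5684 -0.093 ]
s1 98 z 0.149 mid [-0.1152 -0.1149] size [0.033 0.019] [ 0.5747 -0.1494]
0.09439368426279993
model [[0.5724, -0.1448], [0.5663, -0.0901], [0.5602, -0.0355], [0.5541, 0.0192], [0.548, 0.0739]]
```

>>> {"api": "send_rows", "payload": {
  "increments": [
    [0,0,-90,0.228,-0.095,-0.04,0.042],
    [0,0,-90,0.228,-0.095,-0.04,0.042],
    [0,0,-90,0.228,-0.095,-0.04,0.042],
    [0,0,-90,0.228,-0.095,-0.04,0.042],
    [0,0,-90,0.228,-0.095,-0.04,0.042],
    [0,0,-90,0.228,-0.095,-0.04,0.042],
    [0,0,-90,0.228,-0.095,-0.04,0.042],
    [0,0,-90,0.228,-0.095,-0.04,0.042],
    [0,0,-90,0.228,-0.095,-0.04,0.042],
    [0,0,-90,0.228,-0.095,-0.04,0.042],
    [0,0,-90,0.228,-0.095,-0.04,0.042],
    [0,0,-90,0.228,-0.095,-0.04,0.042]
  ]
}}

```text
clock: 7.4
position: [0.5781, -0.1454, 0.2204]
tool_rot: [[0.985, 0.174, -0.002], [0.174, -0.985, 0.001], [-0.002, -0.001, -1.0]]
contact_force: [1.2, -0.2, 0.7]
grip_width: 0.457
grip_force: 0.0
```

>>> {"api": "send_rows", "payload": {
  "increments": [
    [0,0,-4.1,0,0,-0.02,0.042],
    [0,0,-4.1,0,0,-0.05,0.042],
    [0,0,-4.1,0,0,-0.05,0.042]
  ]
}}

```text
clock: 7.65
position: [0.5748, -0.1445, 0.1661]
tool_rot: [[0.994, 0.109, -0.009], [0.109, -0.994, 0.002], [-0.009, -0.003, -1.0]]
contact_force: [-1.0, 0.2, -0.5]
grip_width: 0.457
grip_force: 0.0
```

>>> {"api": "send_rows", "payload": {
  "increments": [
    [0,0,0,0,0,-0.03,0.042],
    [0,0,0,0,0,-0.06,0.042],
    [0,0,0,0,0,-0.08,0.042],
    [0,0,0,0,0,-0.1,0.042],
    [0,0,0,0,0,-0.1,0.042],
    [0,0,0,0,0,-0.1,0.042]
  ]
}}

```text
clock: 8.15
position: [0.5772, -0.1453, 0.0719]
tool_rot: [[0.994, 0.11, -0.003], [0.11, -0.994, 0.001], [-0.003, -0.001, -1.0]]
contact_force: [-0.0, -1.0, -0.0]
grip_width: 0.457
grip_force: 0.0
```

>>> {"api": "send_rows", "payload": {
  "increments": [
    [0,0,0,-0.001,0,-0.008,0.042],
    [0,0,0,-0.001,0,-0.008,0.042],
    [0,0,0,-0.001,0,-0.008,0.0],
    [0,0,0,-0.001,0,-0.008,0.0],
    [0,0,0,-0.001,0,-0.008,0.0],
    [0,0,0,-0.001,0,-0.008,0.0],
    [0,0,0,-0.001,0,-0.008,0.0]
  ],
  "grip_force": 40
}}

```text
clock: 8.73
position: [0.5771, -0.1462, 0.0655]
tool_rot: [[0.994, 0.11, 0.001], [0.11, -0.994, -0.001], [0.001, 0.001, -1.0]]
contact_force: [-1.1, -4.4, 2.4]
grip_width: 0.195
grip_force: 40.0
```

>>> {"api": "send_rows", "payload": {
  "increments": [
    [0,0,0,0.004,0.0004,0,0.0],
    [0,0,0,-0.004,-0.0004,0.001,0.0],
    [0,0,0,0.004,0.0004,0.002,0.0],
    [0,0,0,-0.004,-0.0004,0.003,0.0],
    [0,0,0,0.004,0.0004,0.004,0.0],
    [0,0,0,-0.004,-0.0004,0.005,0.0],
    [0,0,0,0.004,0.0004,0.006,0.0],
    [0,0,0,-0.004,-0.0004,0.007,0.0]
  ]
}}

```text
clock: 9.4
position: [0.5752, -0.1465, 0.072]
tool_rot: [[0.994, 0.109, 0.003], [0.109, -0.994, -0.001], [0.003, 0.001, -1.0]]
contact_force: [7.6, -2.7, -3.3]
grip_width: 0.194
grip_force: 40.0
```

>>> {"api": "send_rows", "payload": {
  "increments": [
    [0,0,0,0.008,0.0008,0.001,0.0],
    [0,0,0,0,0,0.003,0.0],
    [0,0,0,0.008,0.0008,0.0045,0.0],
    [0,0,0,0,0,0.006,0.0],
    [0,0,0,0.008,0.0008,0.0075,0.0],
    [0,0,0,0,0,0.009,0.0],
    [0,0,0,0.008,0.0008,0.0105,0.0],
    [0,0,0,0,0,0.012,0.0],
    [0,0,0,0.008,0.0008,0.0135,0.0],
    [0,0,0,0,0,0.015,0.0],
    [0,0,0,0.008,0.0008,0.0165,0.0],
    [0,0,0,0,0,0.018,0.0]
  ]
}}

```text
clock: 10.4
position: [0.5743, -0.1454, 0.0899]
tool_rot: [[0.994, 0.109, 0.0], [0.109, -0.994, 0.001], [0.001, -0.001, -1.0]]
contact_force: [0.4, -0.3, -0.4]
grip_width: 0.189
grip_force: 40.0
```

>>> {"api": "send_rows", "payload": {
  "increments": [
    [0,0,0,0.002,0,0.01,0.0],
    [0,0,0,0.002,0,0.02,0.0],
    [0,0,0,0.002,0,0.04,0.0],
    [0,0,0,0.002,0,0.07,0.0],
    [0,0,0,0.002,0,0.11,0.0],
    [0,0,0,0.002,0,0.14,0.0],
    [0,0,0,0.002,0,0.14,0.0]
  ]
}}

```text
clock: 10.98
position: [0.5783, -0.1465, 0.238]
tool_rot: [[0.994, 0.109, 0.011], [0.109, -0.994, -0.002], [0.01, 0.004, -1.0]]
contact_force: [2.4, -1.3, -0.6]
grip_width: 0.192
grip_force: 40.0
```

```bash
cat >> m.py <<'E'
A=np.radians(6.36);RC=np.array([[np.cos(A),-np.sin(A)],[np.sin(A),np.cos(A)]]); OC=np.array([.6765,-.0225])
def look(name="side"):
    im,d,W=pts(name); q=(W[...,:2]-OC)@RC; z=W[...,2]
    k=(z>.085)&(z<.125)&(q[...,0]<-.02)&(q[...,0]>-.18)&(abs(q[...,1])<.12)
    print("foam z",np.median(z[k]).round(4),k.sum())
    for y in(-.11,-.055,0,.055,.11):
        k=(z>.11)&(z<.16)&(q[...,0]<-.085)&(q[...,0]>-.14)&(abs(q[...,1]-y)<.012); print(y,k.sum(),end="; ")
    print(bot.read_state()["position"].round(4))
    return im,W
E
python3 - <<'E'
from m import *
look("side")
im,W=look("top"); print(pans(W))
E
```

```text
foam z 0.0947 2418
-0.11 0; -0.055 104; 0 135; 0.055 92; 0.11 121; [ 0.577  -0.1462  0.2347]
foam z 0.0946 3491
-0.11 0; -0.055 0; 0 83; 0.055 55; 0.11 79; [ 0.5755 -0.1459  0.232 ]
[(array([455.2, 368.1]), array([186.1, 174.5]), 5.82, np.int64(789)), (array([ 424.7, -336.6]), array([ 53.3, 185.7]), 75.73, np.int64(247))]
```

>>> {"api": "send_rows", "payload": {
  "increments": [
    [0,0,0,-0.115,-0.234,0,0.0],
    [0,0,-20,-0.115,-0.234,0,0.0],
    [0,0,-20,-0.115,-0.234,0,0.0],
    [0,0,-20,-0.115,-0.234,0,0.0],
    [0,0,-20,-0.115,-0.234,0,0.0],
    [0,0,-20,-0.115,-0.234,0,0.0],
    [0,0,-20,-0.115,-0.234,0,0.0],
    [0,0,-20,-0.115,-0.234,0,0.0],
    [0,0,-20,-0.115,-0.234,0,0.0],
    [0,0,-20,-0.115,-0.234,0,0.0]
  ]
}}

```text
clock: 11.92
position: [0.4597, -0.3785, 0.2289]
tool_rot: [[0.972, -0.237, -0.001], [-0.237, -0.972, 0.002], [-0.001, -0.001, -1.0]]
contact_force: [0.2, 0.4, -0.6]
grip_width: 0.194
grip_force: 40.0
```

Run:
```python
from m import *
print(bot.read_state()["position"],bot.read_state()["grip_width"])
for n in("side","wrist"):
    im,d,W=pts(n); print(n,pans(W)); cv2.imwrite(f"pics/b_{n}.png",im)
```

```text
[ 0.45971461 -0.37847251  0.22892203] 0.19416482914318525
side [(array([453.1, 365.1]), array([189.8, 182.2]), 6.38, np.int64(635)), (array([ 415.3, -371.3]), array([122.1, 188.4]), 76.23, np.int64(1091))]
wrist [(array([ 433.1, -375.3]), array([118.2, 148. ]), 76.22, np.int64(2473))]
```

View pics/b_side.png

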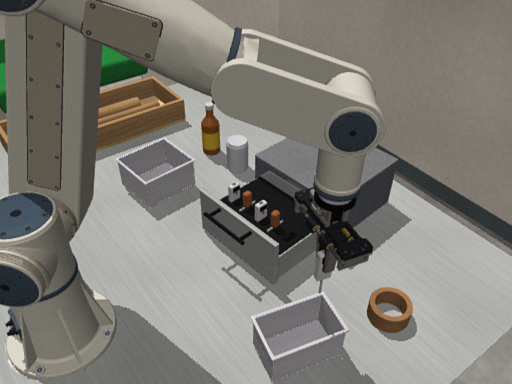

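The side view shows the probe held upright at (320,265) over the far end of the narrow pan, and both pans unmoved. I'll lower it and release.

>>> {"api": "send_rows", "payload": {
  "increments": [
    [0,0,0,0,0,-0.04,0.0],
    [0,0,0,0,0,-0.08,0.0],
    [0,0,0,0,0,-0.12,0.0],
    [0,0,0,0,0,-0.15,0.0],
    [0,0,0,0,0,-0.168,0.0],
    [0,0,0,0,0,-0.172,0.0],
    [0,0,0,0,0,-0.172,0.0],
    [0,0,0,0,0,-0.172,0.04],
    [0,0,0,0,0,-0.172,0.04],
    [0,0,0,0,0,-0.172,0.04],
    [0,0,0,0,0,-0.14,0.04],
    [0,0,0,0,0,-0.1,0.04]
  ]
}}

```text
clock: 13.02
position: [0.458, -0.3786, 0.129]
tool_rot: [[0.971, -0.237, -0.003], [-0.237, -0.971, 0.003], [-0.004, -0.002, -1.0]]
contact_force: [0.5, -0.5, -0.7]
grip_width: 0.434
grip_force: 0.0
```

>>> {"api": "send_rows", "payload": {
  "increments": [
    [0,0,0,0,0,0.04,0.04],
    [0,0,0,0,0,0.08,0.04],
    [0,0,20,0.105,0.3,0.08,0.042],
    [0,0,20,0.105,0.3,0.08,0.042],
    [0,0,20,0.105,0.3,0.08,0.042],
    [0,0,20,0.105,0.342,0.08,0.042],
    [0,0,20,0.105,0.342,0.08,0.042],
    [0,0,20,0.105,0.342,0.08,0.042],
    [0,0,20,0.105,0.342,0.08,0.042],
    [0,0,20,0.105,0.342,0.08,0.042],
    [0,0,20,0.105,0.342,0.04,0.042],
    [0,0,20,0.105,0.342,0.01,0.042]
  ]
}}

```text
clock: 14.02
position: [0.5682, -0.0341, 0.1424]
tool_rot: [[0.994, 0.112, 0.008], [0.112, -0.994, 0.001], [0.008, 0.0, -1.0]]
contact_force: [0.3, 1.0, -0.8]
grip_width: 0.46
grip_force: 0.0
```

Run:
```python
from m import *
im,W=look("side"); print(pans(W)); a,_=bot.get_image("top")
cv2.imwrite("pics/b2.png",np.hstack([cv2.resize(im[260:384,230:400],(400,300)),cv2.resize(a[220:310,340:430],(300,300))]))
print(bot.read_state())
```

```text
foam z 0.0946 2325
-0.11 0; -0.055 98; 0 134; 0.055 95; 0.11 119; [ 0.5624 -0.035   0.1344]
[(array([452.4, 365.1]), array([189.6, 183.1]), 5.95, np.int64(628)), (array([ 415.2, -371.6]), array([121.6, 187.6]), 76.05, np.int64(1146))]
{'clock': 14.1167, 'joint_pos': array([-6.73029338e-02,  3.04865996e-01,  1.80310686e+00,  1.93050374e-05,
        1.04005185e+00,  1.39165111e+00]), 'dq': array([-0.03636627, -0.04972429, -0.06920051, -0.00664973,  0.08795349,
       -0.01382634]), 'joint_torque': array([  1.60573415, -53.62648129, -32.38217354,   0.18801708,
        -1.57664716,   0.19461895]), 'position': array([ 0.56154901, -0.03634105,  0.13651347]), 'tool_rot': array([[ 9.93732970e-01,  1.11595766e-01, -6.41632819e-03],
       [ 1.11600916e-01, -9.93753004e-01,  4.49177956e-04],
       [-6.32611906e-03, -1.16243105e-03, -9.99979314e-01]]), 'contact_force': array([-0.60172791, -0.73389537,  0.29225637]), 'torque': array([-0.07154348,  0.15915839,  0.00204461]), 'grip_force': 0.0, 'grip_width': 0.4554790922735472}
```

View pics/b2.png

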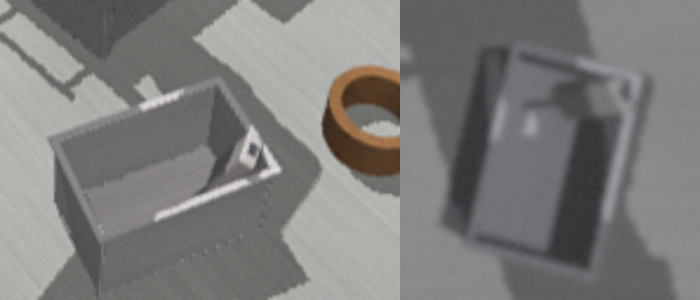

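The first probe leans in the far right corner, inside the pan (left panel (240,155)). Next is the middle probe.

>>> {"api": "send_rows", "payload": {
  "increments": [
    [0,0,0,0.001,0,-0.03,0.042],
    [0,0,0,0.001,0,-0.055,0.042],
    [0,0,0,0.001,0,-0.073,0.042],
    [0,0,0,0.001,0,-0.073,0.042],
    [0,0,0,0.001,0,-0.073,0.042]
  ]
}}

```text
clock: 14.53
position: [0.566, -0.0388, 0.0683]
tool_rot: [[0.994, 0.108, 0.0], [0.108, -0.994, -0.0], [0.0, 0.0, -1.0]]
contact_force: [0.2, 0.4, 0.5]
grip_width: 0.456
grip_force: 0.0
```

>>> {"api": "send_rows", "payload": {
  "increments": [
    [0,0,0,-0.001,0.0025,-0.004,0.042],
    [0,0,0,-0.001,0.0025,-0.004,0.042],
    [0,0,0,-0.001,0.0025,-0.004,0.0],
    [0,0,0,-0.001,0.0025,-0.004,0.0],
    [0,0,0,-0.001,0.0025,-0.004,0.0],
    [0,0,0,-0.001,0.0025,-0.004,0.0],
    [0,0,0,0.003,0.003,-0.004,0.0],
    [0,0,0,-0.005,0.002,-0.003,0.0],
    [0,0,0,0.003,0.003,-0.002,0.0],
    [0,0,0,-0.005,0.002,-0.001,0.0],
    [0,0,0,0.003,0.003,0,0.0],
    [0,0,0,-0.005,0.002,0.001,0.0]
  ]
}}

```text
clock: 15.53
position: [0.5637, -0.037, 0.0683]
tool_rot: [[0.994, 0.11, 0.004], [0.11, -0.994, -0.002], [0.004, 0.002, -1.0]]
contact_force: [7.1, -5.3, -1.9]
grip_width: 0.19
grip_force: 40.0
```

>>> {"api": "send_rows", "payload": {
  "increments": [
    [0,0,0,0.008,0.0008,0.001,0.0],
    [0,0,0,0,0,0.002,0.0],
    [0,0,0,0.008,0.0008,0.0035,0.0],
    [0,0,0,0,0,0.005,0.0],
    [0,0,0,0.008,0.0008,0.0065,0.0],
    [0,0,0,0,0,0.008,0.0],
    [0,0,0,0.008,0.0008,0.0095,0.0],
    [0,0,0,0,0,0.011,0.0],
    [0,0,0,0.008,0.0008,0.0125,0.0],
    [0,0,0,0,0,0.014,0.0],
    [0,0,0,0.008,0.0008,0.0155,0.0],
    [0,0,0,0,0,0.017,0.0]
  ]
}}

```text
clock: 16.53
position: [0.5632, -0.037, 0.0852]
tool_rot: [[0.994, 0.11, 0.004], [0.11, -0.994, -0.002], [0.003, 0.002, -1.0]]
contact_force: [6.7, -5.9, -1.9]
grip_width: 0.194
grip_force: 40.0
```

>>> {"api": "send_rows", "payload": {
  "increments": [
    [0,0,0,0.008,0.0008,0.0015,0.0],
    [0,0,0,0,0,0.003,0.0],
    [0,0,0,0.008,0.0008,0.0045,0.0],
    [0,0,0,0,0,0.006,0.0],
    [0,0,0,0.006,0.0006,0.0075,0.0],
    [0,0,0,0.004,0.0004,0.01,0.0],
    [0,0,0,0.004,0.0004,0.02,0.0],
    [0,0,0,0.004,0.0004,0.04,0.0],
    [0,0,0,0.004,0.0004,0.08,0.0],
    [0,0,0,0.004,0.0004,0.12,0.0],
    [0,0,0,0.004,0.0004,0.148,0.0],
    [0,0,0,0.004,0.0004,0.148,0.0]
  ]
}}

```text
clock: 17.53
position: [0.5682, -0.0356, 0.2403]
tool_rot: [[0.994, 0.109, 0.01], [0.109, -0.994, -0.001], [0.01, 0.002, -1.0]]
contact_force: [1.0, 0.6, -0.6]
grip_width: 0.193
grip_force: 40.0
```

Run:
```python
from m import *
im,W=look("side"); print(pans(W)); print(bot.read_state()["grip_width"])
```

```text
foam z 0.0945 2484
-0.11 0; -0.055 100; 0 0; 0.055 95; 0.11 119; [ 0.5667 -0.0355  0.237 ]
[(array([453.8, 365.7]), array([189.9, 179.4]), 5.75, np.int64(621)), (array([ 415. , -371.1]), array([121.5, 187.9]), 76.08, np.int64(1147))]
0.1878541605243948
```

>>> {"api": "send_rows", "payload": {
  "increments": [
    [0,0,-20,-0.193,-0.324,0,0.0],
    [0,0,-20,-0.193,-0.324,0,0.0],
    [0,0,-20,-0.193,-0.324,0,0.0],
    [0,0,-20,-0.193,-0.324,0,0.0],
    [0,0,-20,-0.193,-0.324,0,0.0],
    [0,0,-20,-0.193,-0.324,0,0.0],
    [0,0,-20,-0.193,-0.324,0,0.0],
    [0,0,-20,-0.193,-0.324,0,0.0],
    [0,0,-20,-0.193,-0.324,0,0.0],
    [0,0,-20,-0.193,-0.324,0,0.0],
    [0,0,-20,-0.193,-0.324,0,0.0],
    [0,0,-20,-0.193,-0.324,0,0.0]
  ]
}}

```text
clock: 18.58
position: [0.3712, -0.3587, 0.2319]
tool_rot: [[0.971, -0.239, -0.001], [-0.239, -0.971, 0.002], [-0.001, -0.001, -1.0]]
contact_force: [0.3, 0.3, -1.3]
grip_width: 0.194
grip_force: 40.0
```

Run:
```python
from m import *
im,W=look("side"); print(pans(W)); print(bot.read_state()["grip_width"])
```

```text
foam z 0.0949 919
-0.11 0; -0.055 0; 0 0; 0.055 87; 0.11 122; [ 0.3717 -0.3583  0.2321]
[(array([454.2, 364.8]), array([189.8, 185.2]), 5.8, np.int64(641)), (array([ 415.2, -371.7]), array([120.7, 187.5]), 75.68, np.int64(1134))]
0.19309160583962687
```

>>> {"api": "send_rows", "payload": {
  "increments": [
    [0,0,0,0,0,-0.04,0.0],
    [0,0,0,0,0,-0.08,0.0],
    [0,0,0,0,0,-0.12,0.0],
    [0,0,0,0,0,-0.15,0.0],
    [0,0,0,0,0,-0.17,0.0],
    [0,0,0,0,0,-0.175,0.0],
    [0,0,0,0,0,-0.175,0.0],
    [0,0,0,0,0,-0.175,0.04],
    [0,0,0,0,0,-0.175,0.04],
    [0,0,0,0,0,-0.175,0.04],
    [0,0,0,0,0,-0.14,0.04],
    [0,0,0,0,0,-0.1,0.04]
  ]
}}

```text
clock: 19.63
position: [0.3703, -0.3582, 0.1327]
tool_rot: [[0.971, -0.237, -0.003], [-0.237, -0.971, 0.003], [-0.003, -0.002, -1.0]]
contact_force: [-0.8, -0.4, 0.0]
grip_width: 0.433
grip_force: 0.0
```

>>> {"api": "send_rows", "payload": {
  "increments": [
    [0,0,0,0,0,0.04,0.04],
    [0,0,0,0,0,0.08,0.04],
    [0,0,20,0.18,0.432,0.08,0.042],
    [0,0,20,0.18,0.432,0.08,0.042],
    [0,0,20,0.18,0.432,0.08,0.042],
    [0,0,20,0.18,0.432,0.08,0.042],
    [0,0,20,0.18,0.432,0.08,0.042],
    [0,0,20,0.18,0.432,0.08,0.042],
    [0,0,20,0.18,0.432,0.08,0.042],
    [0,0,20,0.18,0.432,0.08,0.042],
    [0,0,20,0.18,0.432,0.08,0.042],
    [0,0,20,0.18,0.432,0.08,0.042]
  ]
}}

```text
clock: 20.63
position: [0.5327, 0.0273, 0.2144]
tool_rot: [[0.994, 0.109, 0.003], [0.109, -0.994, 0.0], [0.003, 0.0, -1.0]]
contact_force: [0.7, 0.2, -0.4]
grip_width: 0.461
grip_force: 0.0
```

>>> {"api": "send_rows", "payload": {
  "increments": [
    [0,0,0,0,0,0,0.042],
    [0,0,0,0,0,0,0.042],
    [0,0,0,0,0,0,0.042],
    [0,0,0,0,0,0,0.042]
  ]
}}

```text
clock: 20.97
position: [0.5315, 0.0241, 0.2133]
tool_rot: [[0.994, 0.108, 0.001], [0.108, -0.994, -0.0], [0.001, 0.0, -1.0]]
contact_force: [-0.4, -0.8, 0.1]
grip_width: 0.459
grip_force: 0.0
```

Run:
```python
from m import *
im,W=look("side"); print(pans(W)); a,_=bot.get_image("top")
cv2.imwrite("pics/b3.png",np.hstack([cv2.resize(im[260:384,230:400],(400,300)),cv2.resize(a[220:310,340:430],(300,300))]))
```

```text
foam z 0.0945 2491
-0.11 0; -0.055 101; 0 0; 0.055 92; 0.11 115; [0.5315 0.0239 0.2132]
[(array([453.4, 364.8]), array([189.9, 181.5]), 5.85, np.int64(618)), (array([ 414.9, -371.3]), array([121.9, 187.8]), 75.83, np.int64(1230))]
```

View pics/b3.png

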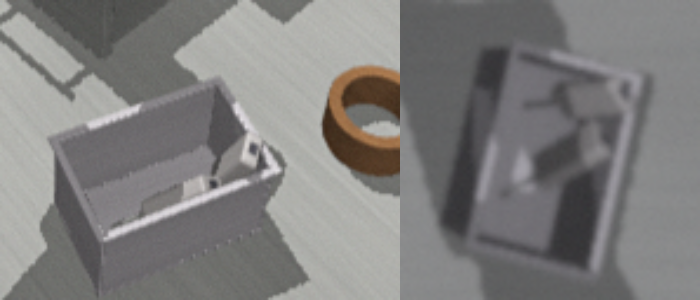

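Both probes lie inside the pan, one at the far corner and one across the middle. Third probe at +y.

>>> {"api": "send_rows", "payload": {
  "increments": [
    [0,0,0,0.021,0.0485,0,0.042],
    [0,0,0,0.021,0.0485,-0.04,0.042],
    [0,0,0,0.021,0.0485,-0.06,0.042],
    [0,0,0,0.021,0.0485,-0.06,0.042],
    [0,0,0,0.021,0.0485,-0.06,0.042],
    [0,0,0,0.021,0.0485,-0.09,0.042],
    [0,0,0,0.021,0.0485,-0.12,0.042],
    [0,0,0,0.021,0.0485,-0.146,0.042],
    [0,0,0,0.021,0.0485,-0.146,0.042],
    [0,0,0,0.021,0.0485,-0.146,0.042]
  ]
}}

```text
clock: 21.9
position: [0.553, 0.0729, 0.0678]
tool_rot: [[0.994, 0.108, -0.0], [0.108, -0.994, -0.0], [-0.0, 0.0, -1.0]]
contact_force: [-0.4, 0.7, 0.5]
grip_width: 0.455
grip_force: 0.0
```

>>> {"api": "send_rows", "payload": {
  "increments": [
    [0,0,0,-0.001,0,-0.004,0.042],
    [0,0,0,-0.001,0,-0.004,0.0],
    [0,0,0,-0.001,0,-0.004,0.0],
    [0,0,0,-0.001,0,-0.004,0.0],
    [0,0,0,-0.001,0,-0.004,0.0],
    [0,0,0,-0.001,0,-0.004,0.0],
    [0,0,0,0.003,0.0005,-0.004,0.0],
    [0,0,0,-0.005,-0.0005,-0.003,0.0],
    [0,0,0,0.003,0.0005,-0.002,0.0],
    [0,0,0,-0.005,-0.0005,-0.001,0.0],
    [0,0,0,0.003,0.0005,0,0.0],
    [0,0,0,-0.005,-0.0005,0.001,0.0]
  ]
}}

```text
clock: 22.9
position: [0.5504, 0.0722, 0.0682]
tool_rot: [[0.994, 0.11, 0.003], [0.11, -0.994, -0.002], [0.003, 0.002, -1.0]]
contact_force: [6.4, -5.8, -1.8]
grip_width: 0.193
grip_force: 40.0
```

>>> {"api": "send_rows", "payload": {
  "increments": [
    [0,0,0,0.008,0.0008,0.001,0.0],
    [0,0,0,0,0,0.002,0.0],
    [0,0,0,0.008,0.0008,0.0035,0.0],
    [0,0,0,0,0,0.005,0.0],
    [0,0,0,0.008,0.0008,0.0065,0.0],
    [0,0,0,0,0,0.008,0.0],
    [0,0,0,0.008,0.0008,0.0095,0.0],
    [0,0,0,0,0,0.011,0.0],
    [0,0,0,0.008,0.0008,0.0125,0.0],
    [0,0,0,0,0,0.014,0.0],
    [0,0,0,0.008,0.0008,0.0155,0.0],
    [0,0,0,0,0,0.017,0.0]
  ]
}}

```text
clock: 23.9
position: [0.55, 0.0721, 0.085]
tool_rot: [[0.994, 0.11, 0.002], [0.11, -0.994, -0.002], [0.002, 0.002, -1.0]]
contact_force: [6.6, -5.6, -3.3]
grip_width: 0.192
grip_force: 40.0
```

>>> {"api": "send_rows", "payload": {
  "increments": [
    [0,0,0,0.008,0.0008,0.0015,0.0],
    [0,0,0,0,0,0.003,0.0],
    [0,0,0,0.008,0.0008,0.0045,0.0],
    [0,0,0,0,0,0.006,0.0],
    [0,0,0,0.006,0.0006,0.0075,0.0],
    [0,0,0,0.004,0.0004,0.01,0.0],
    [0,0,0,0.004,0.0004,0.02,0.0],
    [0,0,0,0.004,0.0004,0.04,0.0],
    [0,0,0,0.004,0.0004,0.08,0.0],
    [0,0,0,0.004,0.0004,0.12,0.0],
    [0,0,0,0.004,0.0004,0.148,0.0],
    [0,0,0,0.004,0.0004,0.148,0.0]
  ]
}}

```text
clock: 24.9
position: [0.5554, 0.0741, 0.2402]
tool_rot: [[0.994, 0.109, 0.01], [0.109, -0.994, 0.001], [0.01, -0.0, -1.0]]
contact_force: [1.0, -0.6, -0.6]
grip_width: 0.197
grip_force: 40.0
```

Run:
```python
from m import *
im,W=look("side"); print(pans(W)); print(bot.read_state()["grip_width"])
```

```text
foam z 0.0943 2451
-0.11 0; -0.055 105; 0 0; 0.055 92; 0.11 0; [0.5539 0.0739 0.2369]
[(array([453.2, 366.9]), array([190.5, 182.2]), 5.62, np.int64(627)), (array([ 414.6, -372.5]), array([122.8, 188.3]), 75.98, np.int64(1236))]
0.19366005845166287
```

>>> {"api": "send_rows", "payload": {
  "increments": [
    [0,0,-20,-0.189,-0.431,0,0.0],
    [0,0,-20,-0.189,-0.431,0,0.0],
    [0,0,-20,-0.189,-0.431,0,0.0],
    [0,0,-20,-0.189,-0.431,0,0.0],
    [0,0,-20,-0.189,-0.431,0,0.0],
    [0,0,-20,-0.189,-0.431,0,0.0],
    [0,0,-20,-0.189,-0.431,0,0.0],
    [0,0,-20,-0.189,-0.431,0,0.0],
    [0,0,-20,-0.189,-0.431,0,0.0],
    [0,0,-20,-0.189,-0.431,0,0.0],
    [0,0,-20,-0.189,-0.431,0,0.0],
    [0,0,-20,-0.189,-0.431,0,0.0]
  ]
}}

```text
clock: 25.95
position: [0.36, -0.3611, 0.2318]
tool_rot: [[0.971, -0.24, -0.002], [-0.24, -0.971, -0.0], [-0.002, 0.001, -1.0]]
contact_force: [0.0, -0.3, -1.9]
grip_width: 0.191
grip_force: 40.0
```

>>> {"api": "send_rows", "payload": {
  "increments": [
    [0,0,0,0,0,0,0.0],
    [0,0,0,0,0,0,0.0]
  ]
}}

```text
clock: 26.12
position: [0.3621, -0.3569, 0.2318]
tool_rot: [[0.971, -0.239, -0.001], [-0.239, -0.971, 0.002], [-0.002, -0.002, -1.0]]
contact_force: [0.5, 0.6, -0.6]
grip_width: 0.192
grip_force: 40.0
```

Run:
```python
from m import *
im,W=look("side"); print(pans(W)); print(bot.read_state()["grip_width"])
```

```text
foam z 0.0945 735
-0.11 0; -0.055 0; 0 0; 0.055 98; 0.11 0; [ 0.3626 -0.3563  0.232 ]
[(array([453.5, 364. ]), array([190.4, 181.9]), 5.89, np.int64(623)), (array([ 415.1, -371.3]), array([121.6, 187.4]), 75.99, np.int64(1240))]
0.19567216655290112
```

>>> {"api": "send_rows", "payload": {
  "increments": [
    [0,0,0,0,0,-0.04,0.0],
    [0,0,0,0,0,-0.08,0.0],
    [0,0,0,0,0,-0.12,0.0],
    [0,0,0,0,0,-0.15,0.0],
    [0,0,0,0,0,-0.168,0.0],
    [0,0,0,0,0,-0.172,0.0],
    [0,0,0,0,0,-0.172,0.0],
    [0,0,0,0,0,-0.172,0.04],
    [0,0,0,0,0,-0.172,0.04],
    [0,0,0,0,0,-0.172,0.04],
    [0,0,0,0,0,-0.14,0.04],
    [0,0,0,0,0,-0.1,0.04]
  ]
}}

```text
clock: 27.17
position: [0.3614, -0.3561, 0.1323]
tool_rot: [[0.971, -0.237, -0.003], [-0.237, -0.971, 0.003], [-0.004, -0.002, -1.0]]
contact_force: [0.8, -0.8, -0.5]
grip_width: 0.437
grip_force: 0.0
```

>>> {"api": "send_rows", "payload": {
  "increments": [
    [0,0,0,0,0,0.04,0.042],
    [0,0,0,0,0,0.08,0.042],
    [0,0,20,0.208,0.267,0.08,0.042],
    [0,0,20,0.208,0.267,0.08,0.042],
    [0,0,20,0.208,0.267,0.08,0.042],
    [0,0,20,0.208,0.267,0.08,0.042],
    [0,0,20,0.208,0.267,0.08,0.042],
    [0,0,20,0.208,0.267,0.08,0.042],
    [0,0,20,0.208,0.267,0.08,0.042],
    [0,0,20,0.208,0.267,0.08,0.042],
    [0,0,20,0.208,0.267,0.04,0.042],
    [0,0,20,0.208,0.267,0.02,0.042]
  ]
}}

```text
clock: 28.17
position: [0.5726, -0.0879, 0.1522]
tool_rot: [[0.994, 0.113, 0.002], [0.113, -0.994, 0.0], [0.002, 0.0, -1.0]]
contact_force: [-1.6, 0.5, -1.1]
grip_width: 0.46
grip_force: 0.0
```

>>> {"api": "send_rows", "payload": {
  "increments": [
    [0,0,0,0,0,0,0.042],
    [0,0,0,0,0,0,0.042],
    [0,0,0,0,0,0,0.042]
  ]
}}

```text
clock: 28.42
position: [0.5717, -0.091, 0.1548]
tool_rot: [[0.994, 0.109, 0.002], [0.109, -0.994, -0.0], [0.002, 0.001, -1.0]]
contact_force: [-0.2, -0.9, 0.5]
grip_width: 0.454
grip_force: 0.0
```

Run:
```python
from m import *
im,W=look("side"); print(pans(W)); a,_=bot.get_image("top")
cv2.imwrite("pics/b4.png",np.hstack([cv2.resize(im[260:384,230:400],(400,300)),cv2.resize(a[220:310,340:430],(300,300))]))
```

```text
foam z 0.0943 2395
-0.11 0; -0.055 102; 0 0; 0.055 96; 0.11 0; [ 0.572  -0.0912  0.155 ]
[(array([453.9, 365.4]), array([189.8, 179.7]), 6.51, np.int64(628)), (array([ 414.8, -371.4]), array([121.2, 187. ]), 76.12, np.int64(1326))]
```

View pics/b4.png

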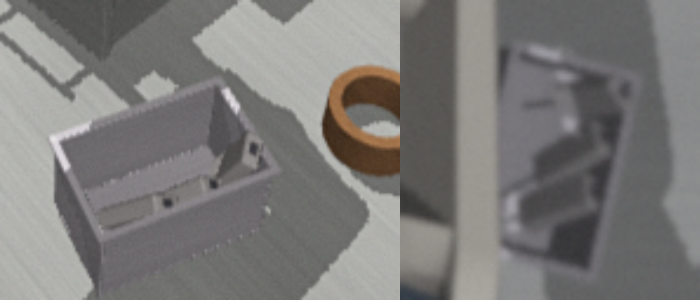

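All three probes lie in the narrow pan. Now scraper 1.

>>> {"api": "send_rows", "payload": {
  "increments": [
    [0,0,0,-0.001,0,-0.03,0.042],
    [0,0,0,-0.001,0,-0.06,0.042],
    [0,0,0,-0.001,0,-0.087,0.042],
    [0,0,0,-0.001,0,-0.087,0.042],
    [0,0,0,-0.001,0,-0.087,0.042],
    [0,0,0,-0.001,0,-0.087,0.0],
    [0,0,0,-0.001,0,-0.087,0.0],
    [0,0,0,-0.001,0,-0.087,0.0],
    [0,0,0,-0.001,0,-0.087,0.0],
    [0,0,0,-0.001,0,-0.087,0.0]
  ]
}}

```text
clock: 29.35
position: [0.5712, -0.0914, 0.0676]
tool_rot: [[0.994, 0.11, 0.003], [0.11, -0.994, -0.002], [0.003, 0.002, -1.0]]
contact_force: [0.1, -4.0, 6.0]
grip_width: 0.22
grip_force: 40.0
```

>>> {"api": "send_rows", "payload": {
  "increments": [
    [0,0,0,0.004,0.0004,0,0.0],
    [0,0,0,-0.004,-0.0004,0.001,0.0],
    [0,0,0,0.004,0.0004,0.002,0.0],
    [0,0,0,-0.004,-0.0004,0.003,0.0],
    [0,0,0,0.004,0.0004,0.0045,0.0],
    [0,0,0,-0.004,-0.0004,0.006,0.0],
    [0,0,0,0.004,0.0004,0.0075,0.0],
    [0,0,0,-0.004,-0.0004,0.009,0.0]
  ]
}}

```text
clock: 30.02
position: [0.5688, -0.0918, 0.0756]
tool_rot: [[0.994, 0.11, 0.004], [0.11, -0.994, -0.002], [0.004, 0.002, -1.0]]
contact_force: [7.7, -4.2, -2.7]
grip_width: 0.215
grip_force: 40.0
```

>>> {"api": "send_rows", "payload": {
  "increments": [
    [0,0,0,0.008,0.0008,0.0015,0.0],
    [0,0,0,0,0,0.003,0.0],
    [0,0,0,0.008,0.0008,0.005,0.0],
    [0,0,0,0,0,0.007,0.0],
    [0,0,0,0.008,0.0008,0.009,0.0],
    [0,0,0,0,0,0.011,0.0],
    [0,0,0,0.008,0.0008,0.013,0.0],
    [0,0,0,0,0,0.015,0.0],
    [0,0,0,0.008,0.0008,0.017,0.0],
    [0,0,0,0,0,0.019,0.0],
    [0,0,0,0.008,0.0008,0.021,0.0],
    [0,0,0,0,0,0.023,0.0]
  ]
}}

```text
clock: 31.02
position: [0.5685, -0.0917, 0.0984]
tool_rot: [[0.994, 0.11, 0.004], [0.11, -0.994, -0.002], [0.003, 0.002, -1.0]]
contact_force: [6.8, -4.3, -4.0]
grip_width: 0.214
grip_force: 40.0
```

Run:
```python
from m import *
im,W=look("side"); print(bot.read_state()["grip_width"],bot.read_state()["contact_force"])
```

```text
foam z 0.0944 2076
-0.11 0; -0.055 90; 0 0; 0.055 90; 0.11 0; [ 0.5673 -0.0919  0.0988]
0.21516740073301302 [ 4.17790767 -4.12833676 -5.32203621]
```

>>> {"api": "send_rows", "payload": {
  "increments": [
    [0,0,0,0.008,0.0008,0.002,0.0],
    [0,0,0,0,0,0.004,0.0],
    [0,0,0,0.008,0.0008,0.006,0.0],
    [0,0,0,0,0,0.008,0.0],
    [0,0,0,0.008,0.0008,0.01,0.0],
    [0,0,0,0,0,0.012,0.0],
    [0,0,0,0.008,0.0008,0.014,0.0],
    [0,0,0,0,0,0.016,0.0],
    [0,0,0,0.008,0.0008,0.018,0.0],
    [0,0,0,0,0,0.02,0.0],
    [0,0,0,0.008,0.0008,0.022,0.0],
    [0,0,0,0,0,0.024,0.0]
  ]
}}

```text
clock: 32.07
position: [0.5683, -0.0917, 0.1223]
tool_rot: [[0.994, 0.11, 0.003], [0.11, -0.994, -0.002], [0.003, 0.002, -1.0]]
contact_force: [6.1, -4.2, -4.1]
grip_width: 0.218
grip_force: 40.0
```

>>> {"api": "send_rows", "payload": {
  "increments": [
    [0,0,0,0.008,0.0008,0.002,0.0],
    [0,0,0,0,0,0.004,0.0],
    [0,0,0,0.008,0.0008,0.006,0.0],
    [0,0,0,0,0,0.008,0.0],
    [0,0,0,0.006,0.0006,0.01,0.0],
    [0,0,0,0.004,0.0004,0.012,0.0],
    [0,0,0,0.004,0.0004,0.02,0.0],
    [0,0,0,0.004,0.0004,0.04,0.0],
    [0,0,0,0.004,0.0004,0.08,0.0],
    [0,0,0,0.004,0.0004,0.11,0.0],
    [0,0,0,0.004,0.0004,0.11,0.0]
  ]
}}

```text
clock: 32.98
position: [0.5734, -0.091, 0.2389]
tool_rot: [[0.994, 0.109, 0.01], [0.109, -0.994, -0.001], [0.009, 0.002, -1.0]]
contact_force: [0.5, 0.4, -0.4]
grip_width: 0.214
grip_force: 40.0
```

Run:
```python
from m import *
im,W=look("side"); print(pans(W)); print(bot.read_state()["grip_width"])
```

```text
foam z 0.0942 2518
-0.11 0; -0.055 0; 0 0; 0.055 98; 0.11 0; [ 0.5721 -0.0908  0.2358]
[(array([453.8, 365.9]), array([191.3, 183.2]), 4.92, np.int64(635)), (array([ 415.5, -370.9]), array([121.8, 188.2]), 76.27, np.int64(1324))]
0.213937139800796
```

>>> {"api": "send_rows", "payload": {
  "increments": [
    [0,0,0,-0.115,0.427,0,0.0],
    [0,0,0,-0.115,0.427,0,0.0],
    [0,0,0,-0.115,0.427,0,0.0],
    [0,0,0,-0.115,0.427,0,0.0],
    [0,0,0,-0.115,0.427,0,0.0],
    [0,0,0,-0.115,0.427,0,0.0],
    [0,0,0,-0.115,0.427,0,0.0],
    [0,0,0,-0.115,0.427,0,0.0],
    [0,0,0,-0.115,0.427,0,0.0],
    [0,0,0,-0.115,0.427,0,0.0],
    [0,0,0,-0.115,0.427,0,0.0],
    [0,0,0,-0.115,0.427,0,0.0]
  ]
}}

```text
clock: 34.03
position: [0.4526, 0.3405, 0.2305]
tool_rot: [[0.994, 0.113, -0.002], [0.113, -0.994, 0.001], [-0.002, -0.001, -1.0]]
contact_force: [0.4, -0.3, -0.9]
grip_width: 0.217
grip_force: 40.0
```

>>> {"api": "send_rows", "payload": {
  "increments": [
    [0,0,0,0,0,0,0.0],
    [0,0,0,0,0,0,0.0]
  ]
}}

```text
clock: 34.2
position: [0.4543, 0.3356, 0.2309]
tool_rot: [[0.994, 0.11, -0.001], [0.11, -0.994, -0.002], [-0.001, 0.001, -1.0]]
contact_force: [0.5, 0.8, -1.9]
grip_width: 0.214
grip_force: 40.0
```

Run:
```python
from m import *
im,W=look("side"); print(pans(W)); print(bot.read_state()["grip_width"])
cv2.imwrite("pics/b5.png",im)
```

```text
foam z 0.0943 2556
-0.11 0; -0.055 0; 0 0; 0.055 99; 0.11 0; [0.4547 0.3352 0.2311]
[(array([452.5, 366.6]), array([188.9, 181.3]), 4.92, np.int64(626)), (array([ 415.2, -371. ]), array([122.7, 187.6]), 76.17, np.int64(1319))]
0.21576509054272486
```

View pics/b5.png

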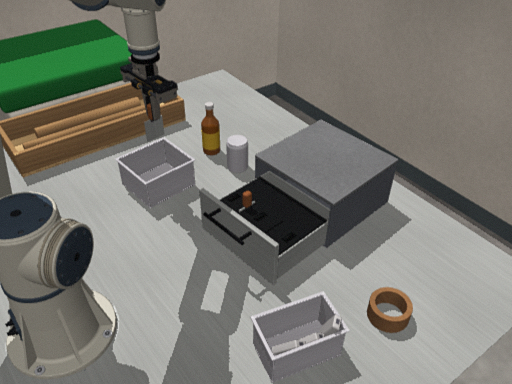

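The scraper hangs over the wide pan at (153,125), with foam, pans and bystanders unmoved. I'll lower it and release.

>>> {"api": "send_rows", "payload": {
  "increments": [
    [0,0,0,0,0,-0.04,0.0],
    [0,0,0,0,0,-0.08,0.0],
    [0,0,0,0,0,-0.12,0.0],
    [0,0,0,0,0,-0.16,0.0],
    [0,0,0,0,0,-0.178,0.0],
    [0,0,0,0,0,-0.185,0.0],
    [0,0,0,0,0,-0.185,0.0],
    [0,0,0,0,0,-0.185,0.035],
    [0,0,0,0,0,-0.185,0.035],
    [0,0,0,0,0,-0.185,0.035],
    [0,0,0,0,0,-0.15,0.035],
    [0,0,0,0,0,-0.11,0.035]
  ]
}}

```text
clock: 35.25
position: [0.4535, 0.3355, 0.1217]
tool_rot: [[0.994, 0.109, -0.003], [0.109, -0.994, -0.002], [-0.003, 0.002, -1.0]]
contact_force: [1.8, 1.6, 0.5]
grip_width: 0.383
grip_force: 0.0
```

>>> {"api": "send_rows", "payload": {
  "increments": [
    [0,0,0,0,0,0.04,0.042],
    [0,0,0,0,0,0.09,0.042],
    [0,0,0,0.106,-0.317,0.09,0.042],
    [0,0,0,0.106,-0.317,0.09,0.042],
    [0,0,0,0.106,-0.317,0.09,0.042],
    [0,0,0,0.106,-0.317,0.09,0.042],
    [0,0,0,0.106,-0.317,0.09,0.042],
    [0,0,0,0.106,-0.317,0.09,0.042],
    [0,0,0,0.106,-0.317,0.09,0.042],
    [0,0,0,0.106,-0.317,0.06,0.042],
    [0,0,0,0.106,-0.317,0.04,0.042],
    [0,0,0,0.106,-0.317,0.03,0.042]
  ]
}}

```text
clock: 36.25
position: [0.5606, 0.017, 0.1506]
tool_rot: [[0.994, 0.106, -0.0], [0.106, -0.994, -0.0], [-0.001, 0.0, -1.0]]
contact_force: [-1.2, 0.3, -0.5]
grip_width: 0.455
grip_force: 0.0
```

>>> {"api": "send_rows", "payload": {
  "increments": [
    [0,0,0,0,0,0,0.042],
    [0,0,0,0,0,0,0.042],
    [0,0,0,0,0,0,0.042]
  ]
}}

```text
clock: 36.5
position: [0.5615, 0.0208, 0.1534]
tool_rot: [[0.994, 0.111, 0.002], [0.111, -0.994, 0.0], [0.002, -0.0, -1.0]]
contact_force: [-0.4, 0.0, -0.2]
grip_width: 0.457
grip_force: 0.0
```

Run:
```python
from m import *
im,W=look("side"); print(pans(W)); a,_=bot.get_image("top")
cv2.imwrite("pics/b6.png",np.hstack([cv2.resize(im[130:220,100:220],(400,300)),cv2.resize(a[200:300,85:185],(300,300))]))
```

```text
foam z 0.0942 2543
-0.11 0; -0.055 0; 0 0; 0.055 99; 0.11 0; [0.5616 0.0208 0.1535]
[(array([453.2, 365.2]), array([191.8, 180.8]), 4.49, np.int64(619)), (array([ 415.1, -371.5]), array([122.2, 187.9]), 75.95, np.int64(1322))]
```

View pics/b6.png

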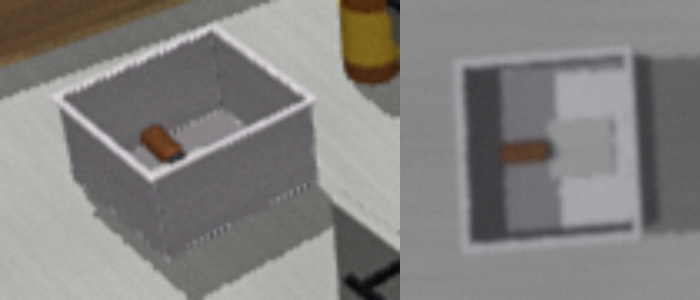

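Scraper 1 lies flat in the wide pan, handle toward +y. Now scraper 2.

>>> {"api": "send_rows", "payload": {
  "increments": [
    [0,0,0,-0.0025,-0.0025,-0.03,0.042],
    [0,0,0,-0.0025,-0.0025,-0.06,0.042],
    [0,0,0,-0.0025,-0.0025,-0.086,0.042],
    [0,0,0,-0.0025,-0.0025,-0.086,0.042],
    [0,0,0,-0.0025,-0.0025,-0.086,0.042],
    [0,0,0,-0.0025,-0.0025,-0.086,0.0],
    [0,0,0,-0.0025,-0.0025,-0.086,0.0],
    [0,0,0,-0.0025,-0.0025,-0.086,0.0],
    [0,0,0,-0.0025,-0.0025,-0.086,0.0],
    [0,0,0,-0.0025,-0.0025,-0.086,0.0]
  ]
}}

```text
clock: 37.43
position: [0.5595, 0.0177, 0.0674]
tool_rot: [[0.994, 0.109, 0.003], [0.109, -0.994, 0.001], [0.003, -0.001, -1.0]]
contact_force: [-1.0, 3.0, 5.9]
grip_width: 0.215
grip_force: 40.0
```

>>> {"api": "send_rows", "payload": {
  "increments": [
    [0,0,0,0.004,0.0004,0,0.0],
    [0,0,0,-0.004,-0.0004,0.001,0.0],
    [0,0,0,0.004,0.0004,0.002,0.0],
    [0,0,0,-0.004,-0.0004,0.003,0.0],
    [0,0,0,0.004,0.0004,0.0045,0.0],
    [0,0,0,-0.004,-0.0004,0.006,0.0],
    [0,0,0,0.004,0.0004,0.0075,0.0],
    [0,0,0,-0.004,-0.0004,0.009,0.0]
  ]
}}

```text
clock: 38.1
position: [0.5567, 0.0174, 0.0748]
tool_rot: [[0.994, 0.109, 0.003], [0.109, -0.994, 0.001], [0.003, -0.001, -1.0]]
contact_force: [8.6, 5.9, -12.2]
grip_width: 0.213
grip_force: 40.0
```

>>> {"api": "send_rows", "payload": {
  "increments": [
    [0,0,0,0.008,0.0008,0.0015,0.0],
    [0,0,0,0,0,0.003,0.0],
    [0,0,0,0.008,0.0008,0.005,0.0],
    [0,0,0,0,0,0.007,0.0],
    [0,0,0,0.008,0.0008,0.009,0.0],
    [0,0,0,0,0,0.011,0.0],
    [0,0,0,0.008,0.0008,0.013,0.0],
    [0,0,0,0,0,0.015,0.0],
    [0,0,0,0.008,0.0008,0.017,0.0],
    [0,0,0,0,0,0.019,0.0],
    [0,0,0,0.008,0.0008,0.021,0.0],
    [0,0,0,0,0,0.023,0.0]
  ]
}}

```text
clock: 39.1
position: [0.5565, 0.0173, 0.0978]
tool_rot: [[0.994, 0.109, 0.003], [0.109, -0.994, 0.001], [0.003, -0.001, -1.0]]
contact_force: [10.7, 6.8, -12.1]
grip_width: 0.213
grip_force: 40.0
```

The downward force is 12 N here, so I'll check the foam before going further.

Run:
```python
from m import *
im,W=look("side"); im2,W=look("top"); s=bot.read_state(); print(s["grip_width"],s["contact_force"])
cv2.imwrite("pics/b7.png",cv2.resize(im[150:290,190:350],(640,560)))
```

```text
foam z 0.1047 2546
-0.11 0; -0.055 0; 0 0; 0.055 91; 0.11 0; [0.5551 0.0172 0.0983]
foam z 0.1053 1306
-0.11 0; -0.055 0; 0 0; 0.055 0; 0.11 0; [0.5552 0.0172 0.0983]
0.21400676853915804 [ 1.90723609  5.36483846 -6.87975217]
```

View pics/b7.png

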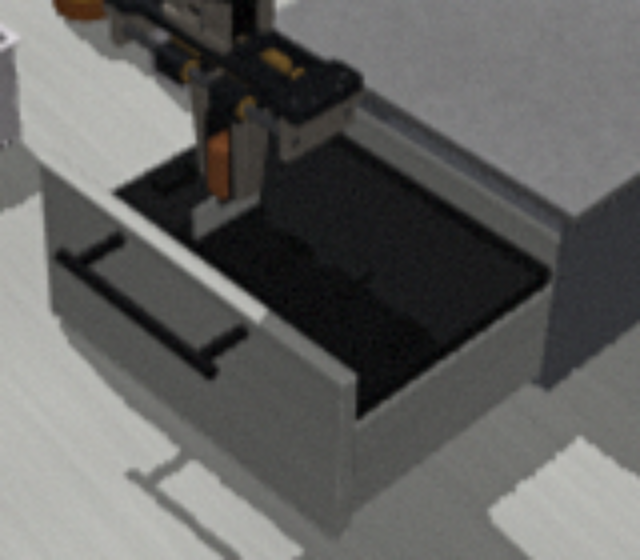

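The foam came up about 10 mm with this tighter scraper. I'll push it back down at once, relieve the sideways load and wiggle without lifting.

>>> {"api": "send_rows", "payload": {
  "increments": [
    [0,0,0,0.004,0.0015,-0.004,0.0],
    [0,0,0,0.004,0.0015,-0.008,0.0],
    [0,0,0,0.004,0.0015,-0.012,0.0],
    [0,0,0,0.008,0.002,-0.012,0.0],
    [0,0,0,0,0.001,-0.012,0.0],
    [0,0,0,0.004,0.0015,-0.012,0.0],
    [0,0,0,0.004,0.0015,-0.012,0.0]
  ]
}}

```text
clock: 39.78
position: [0.5578, 0.0176, 0.0859]
tool_rot: [[0.994, 0.109, -0.001], [0.109, -0.994, -0.001], [-0.001, 0.001, -1.0]]
contact_force: [-3.7, -1.4, 0.7]
grip_width: 0.214
grip_force: 40.0
```

Run:
```python
from m import *
look("side"); s=bot.read_state(); print(s["grip_width"],s["contact_force"])
```

```text
foam z 0.0942 2328
-0.11 0; -0.055 0; 0 0; 0.055 74; 0.11 0; [0.5578 0.0176 0.0859]
0.21752900231700137 [-3.71748852 -3.4301092   2.82600013]
```

>>> {"api": "send_rows", "payload": {
  "increments": [
    [0,0,0,0.0025,0.0003,0,0.0],
    [0,0,0,-0.0025,-0.0003,0.0005,0.0],
    [0,0,0,0.0025,0.0003,0.001,0.0],
    [0,0,0,-0.0025,-0.0003,0.0015,0.0],
    [0,0,0,0.0025,0.0003,0.002,0.0],
    [0,0,0,-0.0025,-0.0003,0.0025,0.0]
  ]
}}

```text
clock: 40.33
position: [0.5579, 0.0177, 0.0885]
tool_rot: [[0.994, 0.109, 0.003], [0.109, -0.994, -0.0], [0.003, 0.001, -1.0]]
contact_force: [8.1, -2.9, -5.1]
grip_width: 0.215
grip_force: 40.0
```

Run:
```python
from m import *
look("side"); s=bot.read_state(); print(s["grip_width"],s["contact_force"])
```

```text
foam z 0.0943 2318
-0.11 0; -0.055 0; 0 0; 0.055 77; 0.11 0; [0.5574 0.0176 0.0887]
0.2145418363423533 [ 4.41672247 -3.19006515 -8.76191279]
```

>>> {"api": "send_rows", "payload": {
  "increments": [
    [0,0,0,0.006,0.0006,0.0005,0.0],
    [0,0,0,0,0,0.001,0.0],
    [0,0,0,0.006,0.0006,0.0017,0.0],
    [0,0,0,0,0,0.0024,0.0],
    [0,0,0,0.006,0.0006,0.0031,0.0],
    [0,0,0,0,0,0.0038,0.0],
    [0,0,0,0.006,0.0006,0.0045,0.0],
    [0,0,0,0,0,0.0052,0.0],
    [0,0,0,0.006,0.0006,0.0059,0.0],
    [0,0,0,0,0,0.0066,0.0],
    [0,0,0,0.006,0.0006,0.0073,0.0],
    [0,0,0,0.003,0.0003,0.0075,0.0]
  ]
}}

```text
clock: 41.38
position: [0.5596, 0.018, 0.0959]
tool_rot: [[0.994, 0.109, 0.001], [0.109, -0.994, -0.0], [0.001, 0.0, -1.0]]
contact_force: [7.2, -3.9, -6.4]
grip_width: 0.213
grip_force: 40.0
```

Run:
```python
from m import *
look("side"); s=bot.read_state(); print(s["grip_width"],s["contact_force"])
```

```text
foam z 0.0942 2347
-0.11 0; -0.055 0; 0 0; 0.055 93; 0.11 0; [0.5596 0.018  0.096 ]
0.21229610616155312 [ 1.62603332 -4.84021159 -6.75314667]
```

Foam stays down, so the y relief helped. I'll carry on at about 1 mm per row.

>>> {"api": "send_rows", "payload": {
  "increments": [
    [0,0,0,0.003,0.0003,0.0005,0.0],
    [0,0,0,-0.003,-0.0003,0.0015,0.0],
    [0,0,0,0.003,0.0003,0.0025,0.0],
    [0,0,0,-0.003,-0.0003,0.0035,0.0],
    [0,0,0,0.003,0.0003,0.0045,0.0],
    [0,0,0,-0.003,-0.0003,0.0055,0.0],
    [0,0,0,0.003,0.0003,0.0065,0.0],
    [0,0,0,-0.003,-0.0003,0.0075,0.0],
    [0,0,0,0.003,0.0003,0.0085,0.0],
    [0,0,0,-0.003,-0.0003,0.0095,0.0],
    [0,0,0,0.003,0.0003,0.0105,0.0],
    [0,0,0,0,0,0.011,0.0]
  ]
}}

```text
clock: 42.43
position: [0.5593, 0.0179, 0.1068]
tool_rot: [[0.994, 0.109, 0.001], [0.109, -0.994, -0.0], [0.001, 0.0, -1.0]]
contact_force: [4.9, -4.2, -6.6]
grip_width: 0.215
grip_force: 40.0
```

Run:
```python
from m import *
look("side"); s=bot.read_state(); print(s["grip_width"],s["contact_force"])
```

```text
foam z 0.0943 2391
-0.11 0; -0.055 0; 0 0; 0.055 115; 0.11 0; [0.5593 0.018  0.1069]
0.21873218897062144 [ 2.18277192 -4.53386147 -7.38125198]
```

Out by 39 of 60 mm. Two more strokes at the same rate.

>>> {"api": "send_rows", "payload": {
  "increments": [
    [0,0,0,0.003,0.0003,0.0005,0.0],
    [0,0,0,-0.003,-0.0003,0.0015,0.0],
    [0,0,0,0.003,0.0003,0.0025,0.0],
    [0,0,0,-0.003,-0.0003,0.0035,0.0],
    [0,0,0,0.003,0.0003,0.0045,0.0],
    [0,0,0,-0.003,-0.0003,0.0055,0.0],
    [0,0,0,0.003,0.0003,0.0065,0.0],
    [0,0,0,-0.003,-0.0003,0.0075,0.0],
    [0,0,0,0.003,0.0003,0.0085,0.0],
    [0,0,0,-0.003,-0.0003,0.0095,0.0],
    [0,0,0,0.003,0.0003,0.0105,0.0],
    [0,0,0,0,0,0.011,0.0]
  ]
}}

```text
clock: 43.48
position: [0.5593, 0.018, 0.1178]
tool_rot: [[0.994, 0.109, 0.001], [0.109, -0.994, -0.0], [0.001, 0.0, -1.0]]
contact_force: [5.2, -4.4, -7.5]
grip_width: 0.214
grip_force: 40.0
```

>>> {"api": "send_rows", "payload": {
  "increments": [
    [0,0,0,0.003,0.0003,0.0005,0.0],
    [0,0,0,-0.003,-0.0003,0.0015,0.0],
    [0,0,0,0.003,0.0003,0.0025,0.0],
    [0,0,0,-0.003,-0.0003,0.0035,0.0],
    [0,0,0,0.003,0.0003,0.0045,0.0],
    [0,0,0,-0.003,-0.0003,0.0055,0.0],
    [0,0,0,0.003,0.0003,0.0065,0.0],
    [0,0,0,-0.003,-0.0003,0.0075,0.0],
    [0,0,0,0.003,0.0003,0.0085,0.0],
    [0,0,0,-0.003,-0.0003,0.0095,0.0],
    [0,0,0,0.003,0.0003,0.0105,0.0],
    [0,0,0,0,0,0.011,0.0]
  ]
}}

```text
clock: 44.48
position: [0.56, 0.0184, 0.1292]
tool_rot: [[0.994, 0.109, 0.001], [0.109, -0.994, 0.0], [0.001, -0.0, -1.0]]
contact_force: [-0.0, 0.0, -1.0]
grip_width: 0.217
grip_force: 40.0
```

Run:
```python
from m import *
look("side"); s=bot.read_state(); print(s["grip_width"],s["contact_force"])
```

```text
foam z 0.0943 2386
-0.11 0; -0.055 0; 0 0; 0.055 174; 0.11 0; [0.5588 0.0183 0.129 ]
0.21508290636029034 [-0.80024685 -0.09374162 -1.86058944]
```

Free. Lift it and carry it to the wide pan.

>>> {"api": "send_rows", "payload": {
  "increments": [
    [0,0,0,0,0,0.01,0.0],
    [0,0,0,0,0,0.03,0.0],
    [0,0,0,0,0,0.06,0.0],
    [0,0,0,0,0,0.1,0.0],
    [0,0,0,0,0,0.1,0.0],
    [0,0,0,-0.109,0.373,0.1,0.0],
    [0,0,0,-0.109,0.373,0.1,0.0],
    [0,0,0,-0.109,0.373,0.1,0.0],
    [0,0,0,-0.109,0.373,0.1,0.0],
    [0,0,0,-0.109,0.373,0.1,0.0],
    [0,0,0,-0.109,0.373,0.1,0.0],
    [0,0,0,-0.109,0.373,0.1,0.0]
  ]
}}

```text
clock: 45.53
position: [0.4762, 0.2999, 0.2296]
tool_rot: [[0.994, 0.109, 0.001], [0.109, -0.994, 0.001], [0.001, -0.0, -1.0]]
contact_force: [0.9, 0.6, -1.0]
grip_width: 0.218
grip_force: 40.0
```

>>> {"api": "send_rows", "payload": {
  "increments": [
    [0,0,0,0,0,0,0.0],
    [0,0,0,-0.03,0.1,0,0.0],
    [0,0,0,-0.03,0.1,0,0.0],
    [0,0,0,-0.03,0.1,0,0.0],
    [0,0,0,-0.03,0.1,0,0.0],
    [0,0,0,-0.03,0.1,0,0.0]
  ]
}}

```text
clock: 46.03
position: [0.4467, 0.3985, 0.229]
tool_rot: [[0.994, 0.111, 0.0], [0.111, -0.994, -0.0], [0.0, 0.0, -1.0]]
contact_force: [0.1, 0.0, -0.9]
grip_width: 0.215
grip_force: 40.0
```

Run:
```python
from m import *
im,W=look("side"); print(pans(W)); s=bot.read_state(); print(s["grip_width"])
```

```text
foam z 0.0942 2596
-0.11 0; -0.055 0; 0 0; 0.055 0; 0.11 0; [0.447  0.3976 0.2289]
[(array([454.5, 365.4]), array([190.5, 186.2]), 6.08, np.int64(629)), (array([ 415.4, -371.5]), array([121.6, 188.6]), 76.06, np.int64(1321))]
0.2169324750988671
```

>>> {"api": "send_rows", "payload": {
  "increments": [
    [0,0,0,-0.042,-0.016,0,0.0],
    [0,0,0,-0.042,-0.016,0,0.0],
    [0,0,0,-0.042,-0.016,0,0.0],
    [0,0,0,-0.042,-0.016,0,0.0]
  ]
}}

```text
clock: 46.42
position: [0.4059, 0.3813, 0.2295]
tool_rot: [[0.994, 0.108, 0.001], [0.108, -0.994, 0.001], [0.001, -0.001, -1.0]]
contact_force: [0.4, 0.5, -0.8]
grip_width: 0.215
grip_force: 40.0
```

>>> {"api": "send_rows", "payload": {
  "increments": [
    [0,0,0,0,0,-0.04,0.0],
    [0,0,0,0,0,-0.08,0.0],
    [0,0,0,0,0,-0.12,0.0],
    [0,0,0,0,0,-0.155,0.0],
    [0,0,0,0,0,-0.175,0.0],
    [0,0,0,0,0,-0.182,0.0],
    [0,0,0,0,0,-0.182,0.0]
  ]
}}

```text
clock: 47.0
position: [0.4046, 0.3811, 0.0455]
tool_rot: [[0.994, 0.108, -0.003], [0.108, -0.994, -0.002], [-0.003, 0.002, -1.0]]
contact_force: [-2.5, -0.6, 2.6]
grip_width: 0.217
grip_force: 40.0
```

>>> {"api": "send_rows", "payload": {
  "increments": [
    [0,0,0,0,0,0,0.035],
    [0,0,0,0,0,0,0.035],
    [0,0,0,0,0,0,0.035],
    [0,0,0,0,0,0.03,0.035],
    [0,0,0,0,0,0.07,0.035],
    [0,0,0,0,0,0.11,0.035],
    [0,0,0,0,0,0.15,0.03],
    [0,0,90,0.026,-0.432,0.15,0.03],
    [0,0,90,0.026,-0.432,0.15,0.03],
    [0,0,90,0.026,-0.432,0.15,0.03],
    [0,0,90,0.026,-0.432,0.15,0.03],
    [0,0,90,0.026,-0.432,0.15,0.03]
  ]
}}

```text
clock: 48.0
position: [0.4176, 0.1864, 0.198]
tool_rot: [[0.766, 0.643, 0.002], [0.643, -0.766, 0.001], [0.002, 0.001, -1.0]]
contact_force: [0.8, 0.3, 0.4]
grip_width: 0.329
grip_force: 0.0
```

Run:
```python
from m import *
im,W=look("side"); print(pans(W)); a,_=bot.get_image("top"); s=bot.read_state(); print(s["tool_rot"].round(3).tolist())
cv2.imwrite("pics/b8.png",np.hstack([cv2.resize(im[130:220,100:220],(400,300)),cv2.resize(a[200:300,85:185],(300,300))]))
```

```text
foam z 0.0941 2591
-0.11 0; -0.055 0; 0 0; 0.055 0; 0.11 0; [0.4172 0.1812 0.1976]
[(array([453.9, 364.8]), array([189.9, 179.8]), 5.82, np.int64(554)), (array([ 415.1, -371.2]), array([122.2, 187.3]), 76.09, np.int64(1308))]
[[0.768, 0.641, 0.002], [0.641, -0.768, -0.001], [0.001, 0.002, -1.0]]
```

View pics/b8.png

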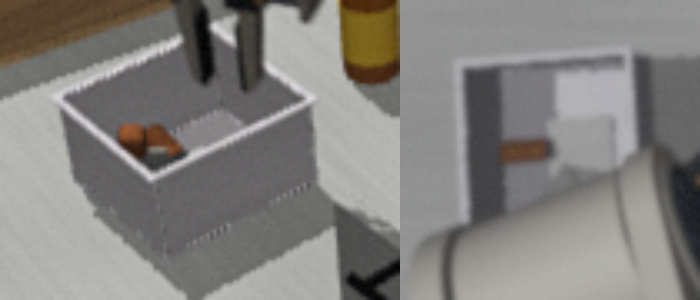

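Both scraper handles are in the wide pan (130,137 and 160,140). Now back to the drawer handle.

>>> {"api": "send_rows", "payload": {
  "increments": [
    [0,0,56.5,0.013,-0.231,0,0.03],
    [0,0,56.5,0.013,-0.231,0,0.03],
    [0,0,56.5,0.013,-0.231,0,0.03],
    [0,0,56.5,0.013,-0.231,0,0.03],
    [0,0,56.5,0.013,-0.231,0,0.03],
    [0,0,56.5,0.013,-0.231,0,0.03],
    [0,0,56.5,0.013,-0.231,0,0.03],
    [0,0,56.5,0.013,-0.231,0,0.03],
    [0,0,56.5,0.013,-0.231,0,0.03],
    [0,0,56.5,0.013,-0.231,0,0.03],
    [0,0,56.5,0.013,-0.231,0,0.03]
  ]
}}

```text
clock: 49.02
position: [0.4308, -0.0428, 0.1974]
tool_rot: [[-0.103, 0.995, 0.001], [0.995, 0.103, -0.0], [-0.0, 0.001, -1.0]]
contact_force: [-0.1, -0.0, 0.5]
grip_width: 0.325
grip_force: 0.0
```

Run:
```python
from m import *
im,W=look("side"); q=(W[...,:2]-OC)@RC; z=W[...,2]
k=(z>.128)&(z<.147)&(q[...,0]<-.225)&(q[...,0]>-.3)&(abs(q[...,1])<.05); print(k.sum(),np.percentile(q[k][:,0],[5,50,95]))
```

```text
foam z 0.0942 2591
-0.11 0; -0.055 0; 0 0; 0.055 0; 0.11 0; [ 0.4307 -0.0427  0.1973]
127 [-0.25296897 -0.24985921 -0.243828  ]
```

>>> {"api": "send_rows", "payload": {
  "increments": [
    [0,0,0.4,0,-0.007,-0.04,0.03],
    [0,0,0.4,0,-0.007,-0.07,0.03],
    [0,0,0.4,0,-0.007,-0.095,0.03],
    [0,0,0.4,0,-0.007,-0.114,0.03],
    [0,0,0.4,0,-0.007,-0.114,0.03],
    [0,0,0.4,0,-0.007,-0.114,0.0],
    [0,0,0.4,0,-0.007,-0.114,0.0],
    [0,0,0.4,0,-0.007,-0.114,0.0],
    [0,0,0.4,0,-0.007,-0.114,0.0]
  ]
}}

```text
clock: 49.82
position: [0.4309, -0.05, 0.0842]
tool_rot: [[-0.114, 0.993, 0.002], [0.993, 0.114, -0.0], [-0.0, 0.002, -1.0]]
contact_force: [-2.7, 0.1, 5.7]
grip_width: 0.094
grip_force: 40.0
```

>>> {"api": "send_rows", "payload": {
  "increments": [
    [0,0,0,0.01,0.0011,0,0.0],
    [0,0,0,0.03,0.0033,0,0.0],
    [0,0,0,0.05,0.0056,0,0.0],
    [0,0,0,0.07,0.0078,0,0.0],
    [0,0,0,0.09,0.01,0,0.0],
    [0,0,0,0.11,0.0123,0,0.0],
    [0,0,0,0.13,0.0145,0,0.0],
    [0,0,0,0.15,0.0167,0,0.0],
    [0,0,0,0.17,0.019,0,0.0],
    [0,0,0,0.185,0.0206,0,0.0],
    [0,0,0,0.192,0.0214,0,0.0],
    [0,0,0,0.196,0.0218,0,0.0]
  ]
}}

```text
clock: 50.82
position: [0.6265, -0.0281, 0.0842]
tool_rot: [[-0.114, 0.993, -0.001], [0.993, 0.114, -0.0], [0.0, -0.001, -1.0]]
contact_force: [-21.3, -2.2, 20.5]
grip_width: 0.094
grip_force: 40.0
```

>>> {"api": "send_rows", "payload": {
  "increments": [
    [0,0,0,0.001,0,0,0.0],
    [0,0,0,0.002,0,0,0.0],
    [0,0,0,0.002,0,0,0.0]
  ]
}}

```text
clock: 51.07
position: [0.6263, -0.0281, 0.0841]
tool_rot: [[-0.114, 0.993, -0.003], [0.993, 0.114, 0.0], [0.001, -0.003, -1.0]]
contact_force: [-9.8, -0.3, 11.3]
grip_width: 0.096
grip_force: 40.0
```

Shut (0.6264, as at the start). Release, rise and retreat, then check everything.

>>> {"api": "send_rows", "payload": {
  "increments": [
    [0,0,0,-0.001,0,0,0.03],
    [0,0,0,-0.001,0,0,0.03],
    [0,0,0,-0.001,0,0.03,0.03],
    [0,0,0,-0.001,0,0.07,0.03],
    [0,0,0,-0.001,0,0.11,0.03],
    [0,0,0,-0.001,0,0.15,0.03],
    [0,0,0,-0.2,0,0.17,0.03],
    [0,0,0,-0.2,0,0.17,0.03],
    [0,0,0,-0.2,0,0.17,0.03],
    [0,0,0,-0.2,0,0.17,0.03],
    [0,0,0,-0.2,0,0.17,0.03],
    [0,0,0,-0.2,0,0.17,0.03]
  ]
}}

```text
clock: 52.07
position: [0.4233, -0.0281, 0.2536]
tool_rot: [[-0.114, 0.993, -0.0], [0.993, 0.114, -0.0], [-0.0, -0.0, -1.0]]
contact_force: [1.3, -1.1, 0.4]
grip_width: 0.331
grip_force: 0.0
```

Run:
```python
from m import *
im,W=look("side"); q=(W[...,:2]-OC)@RC; z=W[...,2]
k=(z>.128)&(z<.147)&(q[...,0]<-.03)&(q[...,0]>-.3)&(abs(q[...,1])<.05); print(k.sum(),np.percentile(q[k][:,0],[5,50,95]))
print(pans(W)); a,_=bot.get_image("top")
cv2.imwrite("pics/end.png",np.hstack([im[:,80:480],cv2.resize(a[:,80:480],(400,384))]))
```

```text
foam z nan 0
-0.11 0; -0.055 0; 0 0; 0.055 0; 0.11 0; [ 0.4265 -0.0282  0.2539]
106 [-0.05640756 -0.0529575  -0.04778599]
[(array([452.6, 367. ]), array([187. , 188.2]), 4.95, np.int64(527)), (array([ 414.9, -371.4]), array([121.3, 187.6]), 76.22, np.int64(1324))]
  return _methods._mean(a, axis=axis, dtype=dtype,
  ret = ret.dtype.type(ret / rcount)
```

View pics/end.png

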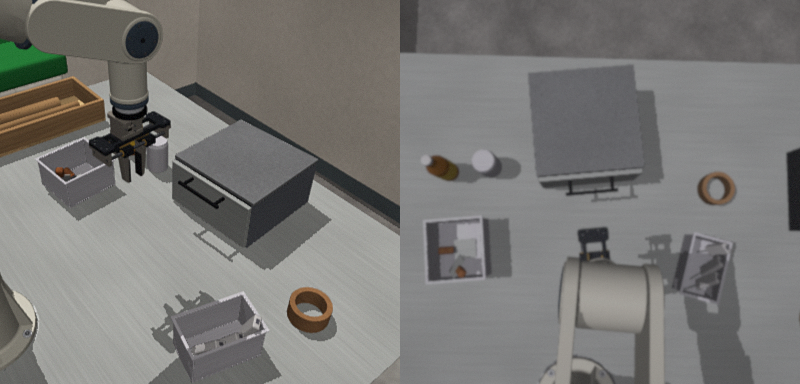

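The drawer is shut, three probes are in the narrow pan and both scrapers in the wide one, the bystanders are untouched and the arm is clear. Handing in.

```bash
python3 -c "
from station import bot
print(bot.finish_job())"
```

```text
the job is handed in; nothing more can be done
None
```

I handed the job in at about 52 s on the robot clock: all three probes are in the narrow pan, both scrapers are in the wide pan and the drawer is shut. The foam rose about 10 mm once (limit 15 mm) with the second scraper and was pushed back down; the hand-in gave no verdict.

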